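Put the casting kit away in the drawer

ROBOT

A 6-joint arm with a two-finger parallel gripper is mounted at the origin on the work surface. World frame = base frame: x ahead of the robot, y to its left, z up, the work surface at z = 0. Lengths are in mm, angles in degrees, forces in N, time in s.
With the tool pointing down it reaches from about 350 to 975 mm from the base axis. Payload 17.4 kg.
Tool frame: the origin (TCP) lies at the very end of the fingers, on their centre line; the grasp point (between the pads) lies 19 mm behind it (env.grip_depth is the distance from the TCP to the grasp point, in mm); y points along the fingers, z is the direction in which the jaws open and shut, and the axes are right-handed (so a half turn about y gives the same grasp; the last joint's range is limited). The gripper opens to 85 mm and grips with 20 to 120 N. Pads are 22 mm wide; open, the fingers measure 114 mm over their backs; the gripper's body (76 mm by 85 mm) begins 54 mm behind the grasp point. The pads swing forward as they close: fully open they stand 13 mm farther back than shut.
Start: joints at [68.193, 6.646, 82.598, -0, 90.757, -2.166], TCP at [226.893, 635.73, 231.303] pointing down, gripper open.
Joint ranges: [-162.19, 162.19], [-47.58, 125.68], [4.15, 143.07], [-65.23, 245.23], [0.69, 171.88], [-170.13, 170.13]. Speed limits (degrees/s): [108.29, 108.29, 127.2, 180, 180, 180].

INTERFACE

Orientations are given as [roll, pitch, yaw] about the fixed x, y, z axes, in that order (R = Rz(yaw) Ry(pitch) Rx(roll)).
In Python, from workcell import readout, eyes, order, env gives the robot as it stands.
- The arm moves only by the tool carry_out, never from a script. Its argument "rows" is a list of rows, each a list of 3 entries, a list of its own where there are three numbers: the shift along the world's x, y, z in cm, then the turn, a rotation vector about the world's x, y, z in degrees, then the closure, from 0 (fully open) to 1 (shut). A call has 1 to 8 rows; each row shifts and turns the commanded pose from where the row before left it; what a row does not reach is not made up. A row lasts 1/8 s, in which the tool goes at most 62.5 mm and 10.7 degrees, less where a joint would pass 70% of its speed; a pose out of reach is approached as far as the arm can. A call with a gripper value outside its range is refused whole. The fingers move at their own pace and stop on an object; "squeeze" is the grip in N (left out, the last holds). Time passes only in rows, so rows that do not move let the fingers close. It gives the time, the measured TCP pose, the force and the opening at its end, in the units of the state.
- readout.sense(): the state, without advancing time (a new reading comes with each control period).
- eyes.snapshot(name): name is "side" or "top"; returns a dict with "img" (480x640x3 uint8, blue, green, red), "intrinsics" (3x3 intrinsics, pixels), "R" (3x3) and "t" (3): a world point X has camera coordinates R X + t. Camera axes: x right, y down, z forward; pixel columns grow to the right and rows downward; lengths in mm; the calibration is good to about 2 mm. A picture is of the moment at which its call begins. There is no depth.
- order.finish_job(): hands the job in, once; it reports no verdict.
The state is a dict: "clock": time; "joints": joint angles; "joint_velocities": joint speeds; "effort": joint torques, N m; "tcp_pos": TCP position; "eef_rot": TCP orientation; "wrist_force": force on the tool from outside, world axes, zero at the start; "wrist_torque": the same for the moment, N m; "opening": opening from 0.0 (shut) to 1.0 (fully open).
Only numpy, scipy, OpenCV 4.12 (cv2) and the standard library are available. Lean on these libraries where they do the work, as an engineer would, in place of code of your own. Each camera call takes 0.05 s, during which the arm holds its last target.

TASK

Pull the drawer of the grey steel cabinet out to its stop and put away in it every fireclay crucible and iron ingot mould on the bench: the crucibles standing upright, nested one inside the other in order of size as a single set, the moulds lying flat with their open side up on the drawer floor beside them. Then push the drawer fully home.

Things in the scene. Friction and masses are not known exactly. Their poses are not given: they have to be found in the camera images.
- drawer (a joint): the cabinet's one drawer, sliding straight out towards the robot: 0 = fully home, 0.200 m = out at its stop. The light friction is about 2 N
- drawer_handle (a point): middle of the drawer's handle, a round black bar 120 mm long (along y), 10 mm thick, 35 mm in front of the drawer's front, 118 mm above the bench, 30 mm below the cabinet's top; it moves with the drawer. Axes as drawer_floor; the drawer opens along its -x
- drawer_floor (a point): point on the drawer's inner floor (20 mm above the bench), middle of its front edge, against the front panel; moves with the drawer. x points into the cabinet (opening is -x), y left, z up. Inner floor: x 0 to 237, y -151 to 151 mm; side and back walls 30 mm high, front panel 116 mm. At the stop x 0 to 200 mm lies in the open, the rest under the cabinet's top
- cabinet: low grey steel cabinet fixed to the bench, 280 mm deep (x) x 336 mm wide (y) x 148 mm high, front towards the robot (-x). Origin: on the bench, middle of the lower front edge of its shell (behind the 12 mm drawer front). The clear height over the drawer floor under its top is 118 mm: the set of four, properly nested, is 104 mm high and passes
- crucible_A: fireclay crucible, a plain round open pot of buff ceramic, size 1 of 4 (1 = smallest): 60 mm across the rim, 52 at the foot, 62 high, wall 8, floor 14 mm thick, mouth 44 mm across inside. Origin: centre of its underside, z up. Set in a larger one it stands on its floor, rim 14 mm above the larger one's, with about 5 mm play all round between neighbouring sizes. May be absent (None)
- crucible_B: fireclay crucible, a plain round open pot of buff ceramic, size 2 of 4 (1 = smallest): 84 mm across the rim, 76 at the foot, 62 high, wall 8, floor 14 mm thick, mouth 68 mm across inside. Origin: centre of its underside, z up. Set in a larger one it stands on its floor, rim 14 mm above the larger one's, with about 5 mm play all round between neighbouring sizes. May be absent (None)
- crucible_C: fireclay crucible, a plain round open pot of buff ceramic, size 3 of 4 (1 = smallest): 108 mm across the rim, 100 at the foot, 62 high, wall 8, floor 14 mm thick, mouth 92 mm across inside. Origin: centre of its underside, z up. Set in a larger one it stands on its floor, rim 14 mm above the larger one's, with about 5 mm play all round between neighbouring sizes. May be absent (None)
- crucible_D: fireclay crucible, a plain round open pot of buff ceramic, size 4 of 4 (1 = smallest): 132 mm across the rim, 124 at the foot, 62 high, wall 8, floor 14 mm thick, mouth 116 mm across inside. Origin: centre of its underside, z up. Set in a larger one it stands on its floor, rim 14 mm above the larger one's, with about 5 mm play all round between neighbouring sizes. May be absent (None)
- mould_0: ingot mould, a dark iron trough 120 long (its x) x 38 wide (its y) x 32 mm high, wall and floor 8 mm, open at the top. Origin: centre of its underside, z up. May be absent (None)
- mould_1: ingot mould, a dark iron trough 120 long (its x) x 38 wide (its y) x 32 mm high, wall and floor 8 mm, open at the top. Origin: centre of its underside, z up. May be absent (None)
Things that resemble listed ones, but are neither listed nor needed, are in the scene too. Leave any blue look-alike of the crucible_A alone.

How it is judged (in metres and radians):
On the way, in this order (a step that is already met when the one before it is completed fails the run):
1. the drawer is pulled out to its stop (value of joint drawer above 0.192 m), for 0.2 s.
2. every crucible and mould is in the open drawer, the crucibles nested in order of size (x of crucible_A in the frame of drawer_floor between 0.015 and 0.222 m and y of crucible_A in the frame of drawer_floor between -0.135 and 0.135 m and z of crucible_A in the frame of drawer_floor between -0.006 and 0.05 m and angle between each of crucible_A, crucible_B, crucible_C, crucible_D, mould_0, mould_1's own z axis and vertical below 0.12 rad and linear speed of each of crucible_A, crucible_B, crucible_C, crucible_D, mould_0, mould_1 below 0.03 m/s and horizontal distance between crucible_A and crucible_B below 0.009 m and z of crucible_A in the frame of crucible_B between 0.008 and 0.021 m and horizontal distance between crucible_A and crucible_C below 0.021 m and z of crucible_A in the frame of crucible_C between 0.008 and 0.035 m and horizontal distance between crucible_A and crucible_D below 0.033 m and z of crucible_A in the frame of crucible_D between 0.008 and 0.049 m and x of crucible_B in the frame of drawer_floor between 0.015 and 0.222 m and y of crucible_B in the frame of drawer_floor between -0.135 and 0.135 m and z of crucible_B in the frame of drawer_floor between -0.006 and 0.036 m and horizontal distance between crucible_B and crucible_C below 0.009 m and z of crucible_B in the frame of crucible_C between 0.008 and 0.021 m and horizontal distance between crucible_B and crucible_D below 0.021 m and z of crucible_B in the frame of crucible_D between 0.008 and 0.035 m and x of crucible_C in the frame of drawer_floor between 0.015 and 0.222 m and y of crucible_C in the frame of drawer_floor between -0.135 and 0.135 m and z of crucible_C in the frame of drawer_floor between -0.006 and 0.022 m and horizontal distance between crucible_C and crucible_D below 0.009 m and z of crucible_C in the frame of crucible_D between 0.008 and 0.021 m and x of crucible_D in the frame of drawer_floor between 0.015 and 0.222 m and y of crucible_D in the frame of drawer_floor between -0.135 and 0.135 m and z of crucible_D in the frame of drawer_floor between -0.006 and 0.008 m and x of mould_0 in the frame of drawer_floor between 0.045 and 0.192 m and y of mould_0 in the frame of drawer_floor between -0.145 and 0.145 m and z of each of mould_0, mould_1 in the frame of drawer_floor below 0.01 m and x of mould_1 in the frame of drawer_floor between 0.045 and 0.192 m and y of mould_1 in the frame of drawer_floor between -0.145 and 0.145 m and value of joint drawer above 0.15 m), for 0.2 s.
At the end, for the whole second after the job is handed in: The drawer is home (within 6 mm). Every crucible present stands upright (within 7 degrees) in the drawer, each smaller one inside every larger one, standing on its neighbour's floor (within 7 mm). Every mould present lies flat, open side up, on the drawer floor (within 10 mm). All at rest (x of crucible_A in the frame of drawer_floor between 0.015 and 0.222 m and y of crucible_A in the frame of drawer_floor between -0.135 and 0.135 m and z of crucible_A in the frame of drawer_floor between -0.006 and 0.05 m and angle between each of crucible_A, crucible_B, crucible_C, crucible_D, mould_0, mould_1's own z axis and vertical below 0.12 rad and linear speed of each of crucible_A, crucible_B, crucible_C, crucible_D, mould_0, mould_1 below 0.03 m/s and horizontal distance between crucible_A and crucible_B below 0.009 m and z of crucible_A in the frame of crucible_B between 0.008 and 0.021 m and horizontal distance between crucible_A and crucible_C below 0.021 m and z of crucible_A in the frame of crucible_C between 0.008 and 0.035 m and horizontal distance between crucible_A and crucible_D below 0.033 m and z of crucible_A in the frame of crucible_D between 0.008 and 0.049 m and x of crucible_B in the frame of drawer_floor between 0.015 and 0.222 m and y of crucible_B in the frame of drawer_floor between -0.135 and 0.135 m and z of crucible_B in the frame of drawer_floor between -0.006 and 0.036 m and horizontal distance between crucible_B and crucible_C below 0.009 m and z of crucible_B in the frame of crucible_C between 0.008 and 0.021 m and horizontal distance between crucible_B and crucible_D below 0.021 m and z of crucible_B in the frame of crucible_D between 0.008 and 0.035 m and x of crucible_C in the frame of drawer_floor between 0.015 and 0.222 m and y of crucible_C in the frame of drawer_floor between -0.135 and 0.135 m and z of crucible_C in the frame of drawer_floor between -0.006 and 0.022 m and horizontal distance between crucible_C and crucible_D below 0.009 m and z of crucible_C in the frame of crucible_D between 0.008 and 0.021 m and x of crucible_D in the frame of drawer_floor between 0.015 and 0.222 m and y of crucible_D in the frame of drawer_floor between -0.135 and 0.135 m and z of crucible_D in the frame of drawer_floor between -0.006 and 0.008 m and x of mould_0 in the frame of drawer_floor between 0.045 and 0.192 m and y of mould_0 in the frame of drawer_floor between -0.145 and 0.145 m and z of each of mould_0, mould_1 in the frame of drawer_floor below 0.01 m and x of mould_1 in the frame of drawer_floor between 0.045 and 0.192 m and y of mould_1 in the frame of drawer_floor between -0.145 and 0.145 m and value of joint drawer below 0.006 m and velocity of joint drawer below 0.02 m/s); the robot touches nothing.
Of crucible_A, crucible_B, crucible_C, crucible_D only 3 to 4 are there at a start; the rules pass over those that are not, and their reading is None.
Of mould_0, mould_1 only 1 to 2 are there at a start; the rules pass over those that are not, and their reading is None.
At some moment in a run one of crucible_A, crucible_B, crucible_C, crucible_D, mould_0, mould_1 may be knocked a few centimetres aside while the robot is not near it.
It also fails if it takes over 208 s, if anything falls off the work surface, if the arm or the gripper's body presses on something with over 40 N, if the wrist force passes 120 N, or if a joint passes its speed limit or range.

## Working session

There is one attempt and no reset: what is moved stays moved. The work goes in short steps, Python scripts to look and compute and a tool call to move; the robot and the scene stay as the last step left them, time stands still between calls to the robot, and variables do not carry over. Pictures are saved under pics/ and viewed, and the job is handed in when it is done.

Besides the shell and the picture viewer there is one more tool, called after "Call:" as name(argument=value, ...), one argument or row to a line, values as JSON. carry_out: Moves the arm, as the interface text tells. Its arguments: {"type":"object","properties":{"rows":{"type":"array"},"squeeze":{"type":"number"}},"required":["rows"]}

```bash
mkdir -p pics; ls
cat > h.py <<'E'
import numpy as np, cv2
from workcell import readout, eyes, order, env
def snap(name,fn):
    s=eyes.snapshot(name); cv2.imwrite('pics/'+fn,s['img']); np.savez('pics/'+fn+'.npz',img=s['img'],K=s['intrinsics'],R=s['R'],t=s['t']); return s
def ray(s,u,v,z):
    K,R,t=[np.array(s[k],float) for k in('intrinsics','R','t')]
    d=R.T@(np.linalg.inv(K)@[u,v,1.]); c=-R.T@t.ravel()
    return c+d*(z-c[2])/d[2]
def proj(s,X):
    K,R,t=[np.array(s[k],float) for k in('intrinsics','R','t')]
    p=K@(R@np.array(X,float)+t.ravel()); return p[:2]/p[2]
E
python3 - <<'E'
from h import *
print(readout.sense())
for n in('top','side'):
    s=snap(n,n+'0.png'); print(n,s['intrinsics'],s['R'],s['t'], -np.array(s['R']).T@np.array(s['t']).ravel())
E
```

```text
pics
{'clock': 0.0, 'joints': array([ 6.81934043e+01,  6.67529492e+00,  8.26371262e+01, -1.97527906e-03,
        9.07575041e+01, -2.16419290e+00]), 'joint_velocities': array([ 0.10170739, -0.06666488,  0.08058846,  0.09581261,  0.05190943,
        0.19873926]), 'effort': array([ 7.97260327e-05, -7.32011175e+01, -6.32474971e+01,  9.89500995e-05,
        6.36567434e-03, -8.29147166e-05]), 'tcp_pos': array([226.82504668, 635.53223289, 230.53344936]), 'eef_rot': array([-9.00699499e+01,  6.66877153e-04, -1.96424281e+01]), 'wrist_force': array([ 0.57695044, -0.77879356,  1.17600143]), 'wrist_torque': array([ 0.03028984, -0.01845816,  0.03074182]), 'opening': 0.99795151718006}
top [[468.06255148   0.         318.35190178]
 [  0.         468.06255148 243.14983456]
 [  0.           0.           1.        ]] [[ 0.00919265 -0.9999226  -0.00838343]
 [-0.99504654 -0.00831728 -0.09906166]
 [ 0.09898427  0.00925254 -0.99504598]] [  99.30059593  524.82456529 1047.04440518] [ 417.67110968   93.97020408 1094.67979975]
side [[527.25591712   0.         313.98336229]
 [  0.         527.25591712 234.43490254]
 [  0.           0.           1.        ]] [[ 0.81516736 -0.57919598  0.00584701]
 [-0.42878898 -0.61020781 -0.66617298]
 [ 0.3894126   0.54053533 -0.74577435]] [-351.9966841   336.47215607  984.33883971] [  47.89781499 -530.62704844  960.30144411]
```

View pics/top0.png

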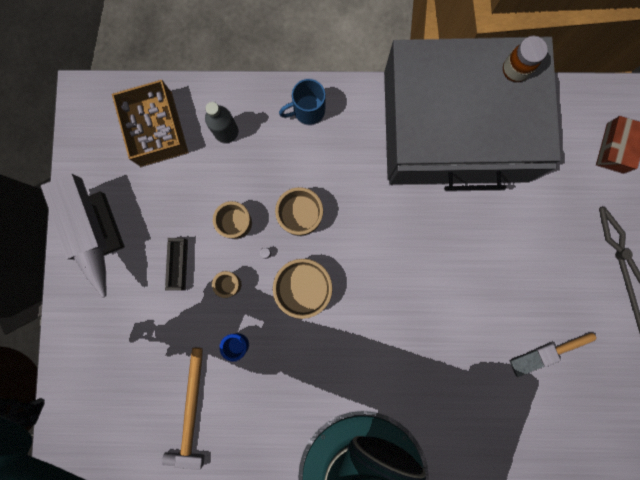

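View pics/side0.png

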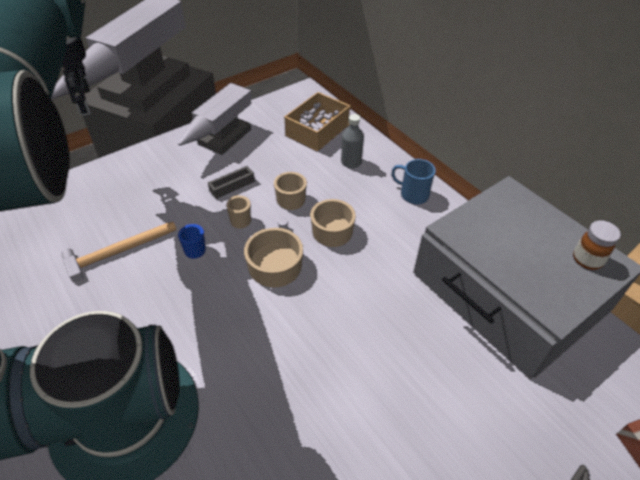

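```bash
cat >> h.py <<'E'
def crucibles(s):
    hsv=cv2.cvtColor(s['img'],cv2.COLOR_BGR2HSV)
    m=cv2.inRange(hsv,(8,60,60),(25,200,255))
    cs,_=cv2.findContours(m,cv2.RETR_EXTERNAL,cv2.CHAIN_APPROX_NONE)
    out=[]
    for c in cs:
        if cv2.contourArea(c)>250: out.append((cv2.fitEllipse(c),cv2.contourArea(c),cv2.boundingRect(c)))
    return out
E
python3 - <<'E'
from h import *
s=eyes.snapshot('top')
for e,a,b in crucibles(s):
    p=ray(s,*e[0],62); f=1/(s['intrinsics'][0][0])*(1094-62)
    print(np.round(e[0],1),np.round(e[1],1),a,b,'world',np.round(p,1),'diam',np.round(np.array(e[1])*f,1))
for n,u,v,z in [('cabTL',395,41,148),('cabTR',556,48,148),('cabFL',387,164,148),('cabFR',559,162,148),('h',446,187,118),('h2',513,187,118),('mould',177,263,32)]:
    print(n,np.round(ray(s,u,v,z),1))
g=cv2.resize(s['img'][150:310,30:350],None,fx=2.5,fy=2.5,interpolation=cv2.INTER_CUBIC);cv2.imwrite('pics/z1.png',g)
g=cv2.resize(s['img'][20:220,370:640],None,fx=2.9,fy=2.9,interpolation=cv2.INTER_CUBIC);cv2.imwrite('pics/z2.png',g)
E
```

```text
[190.7 398.3] [ 10.1 156.4] 982.0 (180, 348, 22, 108) world [182.8 375.   62. ] diam [ 22.3 344.8]
[575.7 342.9] [ 9.  51.6] 324.5 (556, 333, 40, 22) world [ 308.3 -454.7   62. ] diam [ 19.9 113.7]
[225.1 284.1] [25.7 26.4] 531.5 (212, 271, 27, 27) world [428.2 308.2  62. ] diam [56.7 58.2]
[302.1 288.2] [58.3 59.6] 2726.5 (273, 259, 60, 60) world [420.6 138.5  62. ] diam [128.5 131.4]
[231.  219.3] [35.7 36.6] 1023.5 (213, 201, 37, 37) world [572.4 298.9  62. ] diam [78.7 80.6]
[298.9 210.8] [46.8 47. ] 1728.0 (275, 187, 48, 48) world [592.7 147.7  62. ] diam [103.2 103.7]
[145.2 119.1] [60.7 80.4] 3499.5 (112, 80, 68, 80) world [801.8 501.7  62. ] diam [133.8 177.2]
[469.6  18.3] [ 35.9 291. ] 5252.0 (410, 0, 230, 40) world [1047.9 -242.9   62. ] diam [ 79.2 641.5]
cabTL [944.  -55.8 148. ]
cabTR [ 930.1 -395.1  148. ]
cabFL [677.3 -37.5 148. ]
cabFR [ 683.9 -391.2  148. ]
h [ 636.6 -166.1  118. ]
h2 [ 637.6 -307.5  118. ]
mould [475.3 425.4  32. ]
```

View pics/z1.png

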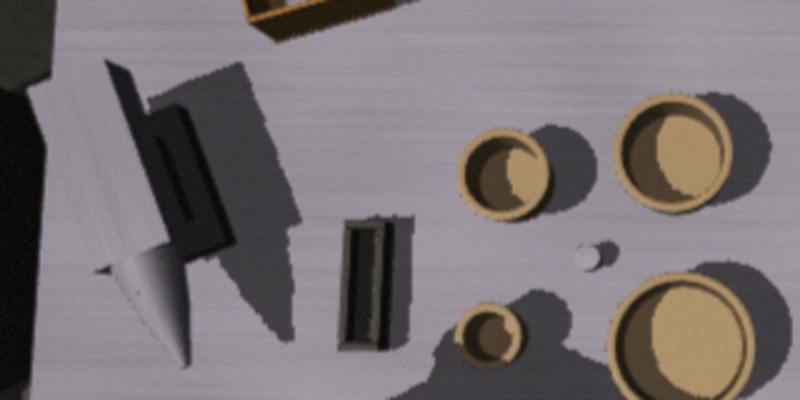

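View pics/z2.png

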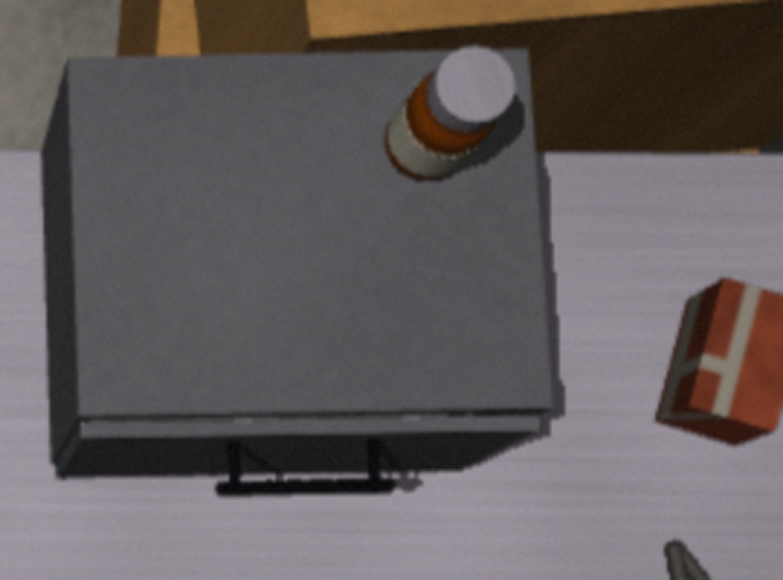

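Run:
```python
from h import *
s=eyes.snapshot('top')
f=lambda u,v:(370+u/2.9-.35,20+v/2.9-.35)
for n,u,v,z in [('hL',218,488,118),('hR',392,488,118),('shL',80,416,148),('shR',551,412,148),('shBL',70,58,148),('shBR',528,48,148)]:
    print(n,np.round(ray(s,*f(u,v),z),1))
# mould mask
hsv=cv2.cvtColor(s['img'],cv2.COLOR_BGR2HSV)
sub=s['img'][225:300,160:192]
m=(sub.max(2)<85).astype(np.uint8); 
# side view handle
t=snap('side','side1.png')
cv2.imwrite('pics/z3.png',cv2.resize(t['img'][170:370,400:640],None,fx=3,fy=3,interpolation=cv2.INTER_CUBIC))
cv2.imwrite('pics/z4.png',cv2.resize(t['img'][150:300,160:370],None,fx=3.8,fy=3.8,interpolation=cv2.INTER_CUBIC))
cv2.imwrite('pics/z5.png',cv2.resize(s['img'][225:300,150:250],None,fx=8,fy=8,interpolation=cv2.INTER_CUBIC))
```

```text
hL [ 634.6 -163.6  118. ]
hR [ 635.5 -290.2  118. ]
shL [679.3 -58.6 148. ]
shR [ 684.5 -392.6  148. ]
shBL [947.  -53.3 148. ]
shBR [ 956.2 -387.2  148. ]
```

View pics/z3.png

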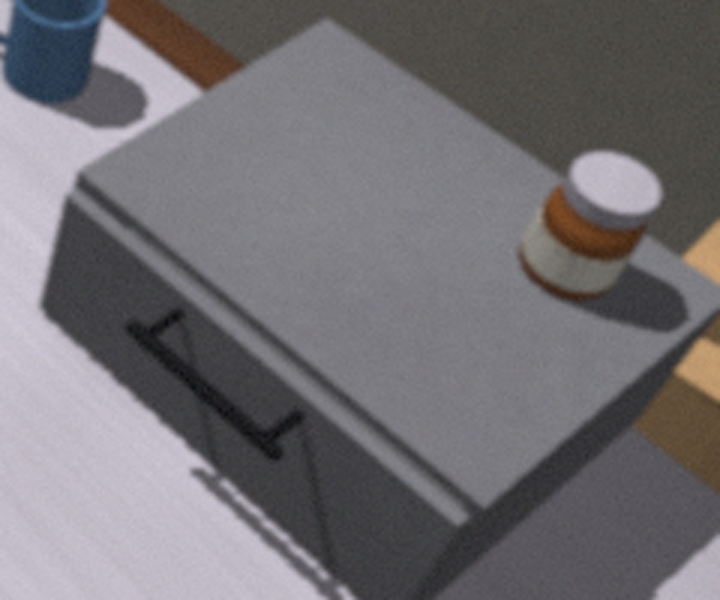

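View pics/z4.png

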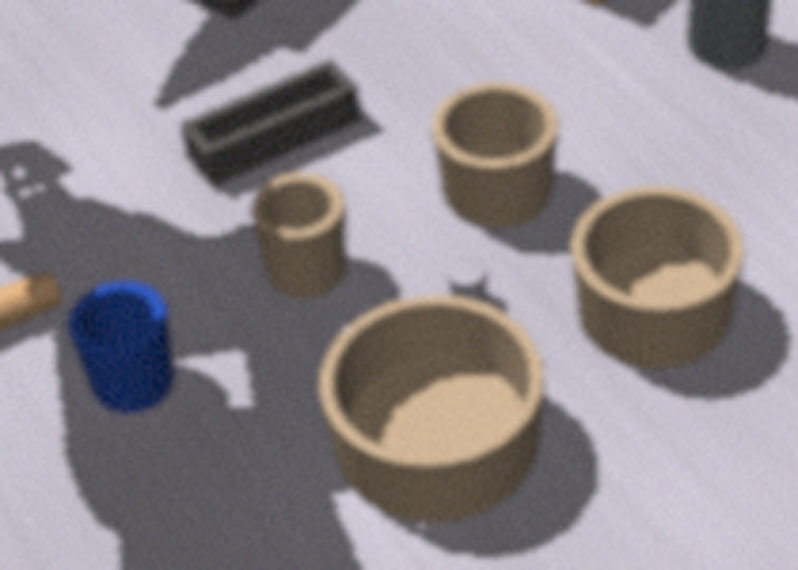

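View pics/z5.png

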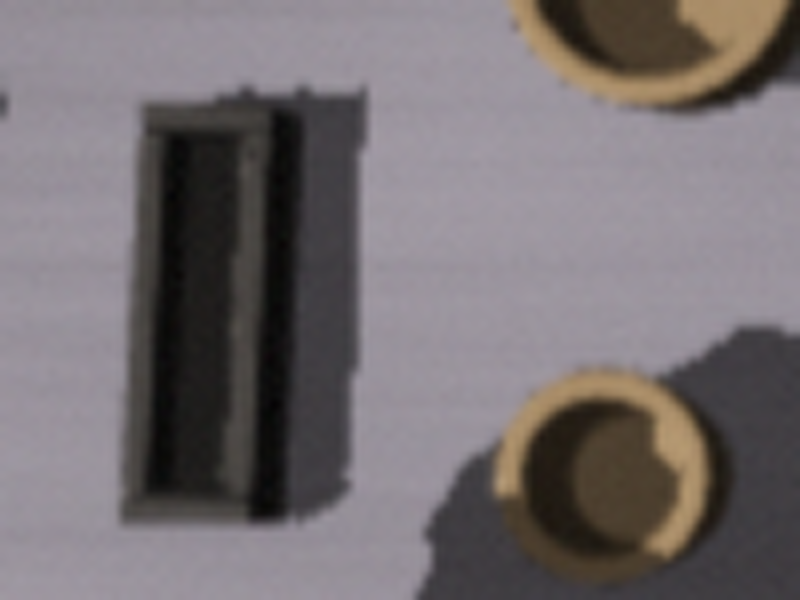

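Run:
```python
from h import *
s=eyes.snapshot('top')
c=[(143,103),(275,103),(247,522),(122,522)]
P=np.array([ray(s,150+u/8-.44,225+v/8-.44,32) for u,v in c]); print(np.round(P,1),P.mean(0))
t=eyes.snapshot('side')
for u,v in [(130,328),(280,453)]: print(np.round(ray(t,400+u/3-.33,170+v/3-.33,118),1))
print('peg',ray(s,265,253,10))
for e,a,b in crucibles(t):
    p=ray(t,*e[0],40); print(np.round(e[0]),b,np.round(p))
```

```text
[[533.6 449.7  32. ]
 [534.  411.8  32. ]
 [414.6 415.2  32. ]
 [414.3 450.7  32. ]] [474.1096875  431.85432987  32.        ]
[ 629.3 -165.3  118. ]
[ 636.7 -289.5  118. ]
peg [501.50793391 227.95604698  10.        ]
[629. 307.] (611, 275, 29, 59) [ 951. -409.   40.]
[596. 246.] (581, 232, 34, 25) [1040. -265.   40.]
[274. 256.] (244, 228, 58, 59) [416. 135.  40.]
[126. 244.] (76, 222, 100, 46) [159. 361.  40.]
[332. 222.] (311, 200, 44, 46) [588. 144.  40.]
[239. 211.] (228, 196, 22, 32) [424. 304.  40.]
[290. 190.] (275, 173, 31, 36) [567. 295.  40.]
[ 79. 139.] (67, 128, 26, 24) [199. 803.  40.]
[340. 125.] (215, 52, 266, 147) [833. 436.  40.]
```

Call:
carry_out(
  rows=[
    [[2, -4.3, 0], [0, 0, -3.5], 0.7],
    [[2, -4.3, 0], [0, 0, -3.5], 0.7],
    [[2, -4.3, 0], [0, 0, -3.5], 0.7],
    [[2, -4.3, 0], [0, 0, -3.5], 0.7],
    [[2, -4.3, 0], [0, 0, -3.5], 0.7],
    [[2, -4.3, 0], [0, 0, -3.5], 0.7],
    [[2, -4.3, 0], [0, 0, -3.5], 0.7],
    [[2, -4.3, 0], [0, 0, -3.5], 0.7],
  ],
  squeeze=60,
)

```text
clock: 1.35
tcp_pos: [387.3, 290.3, 231.5]
eef_rot: [-90.0, -0.0, -47.7]
wrist_force: [0.7, 0.7, -0.1]
opening: 0.302
```

Call:
carry_out(
  rows=[
    [[2, -4.3, 0], [0, 0, -3.5], 0.7],
    [[2, -4.3, 0], [0, 0, -3.5], 0.7],
    [[2, -4.3, 0], [0, 0, -3.5], 0.7],
    [[2, -4.3, 0], [0, 0, -3.5], 0.7],
    [[2, -4.3, 0], [0, 0, -3.5], 0.7],
    [[2, -4.3, 0], [0, 0, -3.5], 0.7],
    [[2, -4.3, 0], [0, 0, -3.5], 0.7],
    [[2, -4.3, 0], [0, 0, -3.5], 0.7],
  ],
)

```text
clock: 2.35
tcp_pos: [547.3, -53.9, 231.5]
eef_rot: [-90.0, -0.0, -75.8]
wrist_force: [0.7, 0.1, 0.3]
opening: 0.298
```

Call:
carry_out(
  rows=[
    [[2, -4.3, 0], [0, 0, -3.5], 0.7],
    [[2, -4.3, 0], [0, 0, -3.5], 0.7],
    [[2, -4.3, 0], [0, 0, -3.5], 0.7],
    [[2, -4.3, 0], [0, 0, -3.5], 0.7],
    [[0, 0, 0], [0, 0, 0], 0.7],
    [[0, 0, 0], [0, 0, 0], 0.7],
  ],
)

```text
clock: 3.1
tcp_pos: [626.7, -224.0, 231.1]
eef_rot: [-90.0, 0.0, -89.6]
wrist_force: [0.5, -0.4, -0.1]
opening: 0.3
```

Call:
carry_out(
  rows=[
    [[0.3, -0.2, -2], [0, 0, 0], 0.7],
    [[0.3, 0, -3], [0, 0, 0], 0.7],
    [[0, 0, -2], [0, 0, 0], 0.7],
    [[0, 0, 0], [0, 0, 0], 0.7],
  ],
)

```text
clock: 3.6
tcp_pos: [632.1, -225.6, 159.2]
eef_rot: [-90.2, 0.1, -89.6]
wrist_force: [1.0, -0.8, 0.9]
opening: 0.302
```

Run:
```python
from h import *
t=snap('side','side2.png')
cv2.imwrite('pics/z6.png',cv2.resize(t['img'][170:370,400:640],None,fx=3,fy=3,interpolation=cv2.INTER_CUBIC))
s=snap('top','top2.png')
cv2.imwrite('pics/z7.png',cv2.resize(s['img'][120:270,370:570],None,fx=4,fy=4,interpolation=cv2.INTER_CUBIC))
```

```text
(no output)
```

View pics/z6.png

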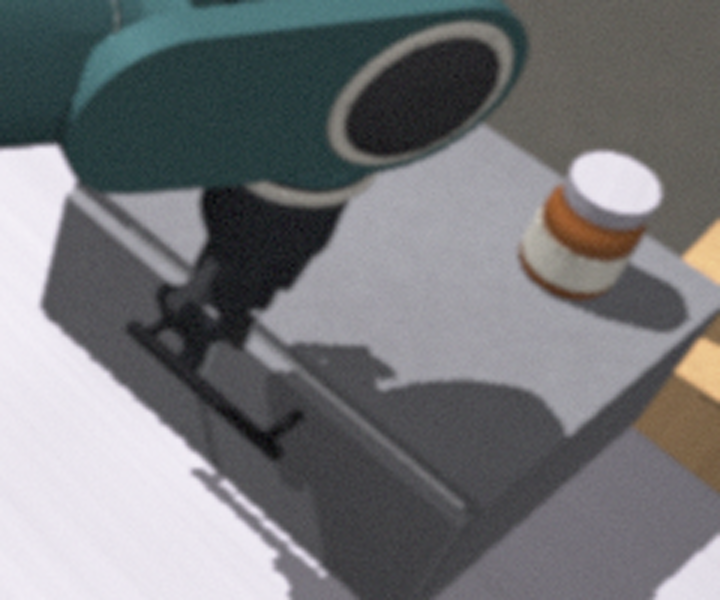

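View pics/z7.png

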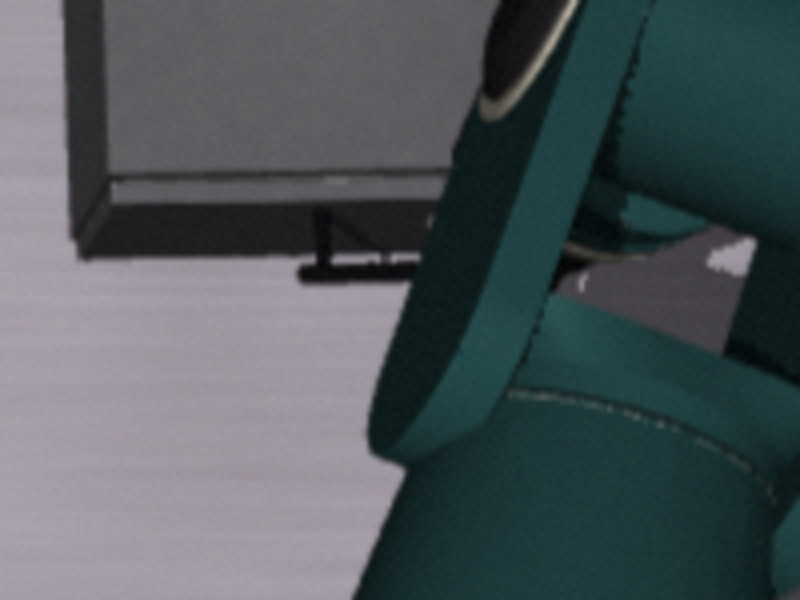

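Call:
carry_out(
  rows=[
    [[0.1, 0, -1.5], [0, 0, 0], 0.7],
    [[0, 0, -1], [0, 0, 0], 0.7],
    [[0, 0, -0.7], [0, 0, 0], 0.7],
    [[0, 0, 0], [0, 0, 0], 0.7],
  ],
)

```text
clock: 4.2
tcp_pos: [633.6, -226.2, 128.5]
eef_rot: [-90.1, 0.0, -89.6]
wrist_force: [0.0, -0.2, -0.0]
opening: 0.3
```

Call:
carry_out(
  rows=[
    [[0, 0, -1], [0, 0, 0], 0.7],
    [[0, 0, -1], [0, 0, 0], 0.7],
    [[0, 0, -0.7], [0, 0, 0], 0.7],
    [[0, 0, 0], [0, 0, 0], 0.7],
  ],
)

```text
clock: 4.7
tcp_pos: [633.6, -226.2, 101.4]
eef_rot: [-90.1, 0.0, -89.6]
wrist_force: [0.2, 0.1, 0.2]
opening: 0.3
```

Call:
carry_out(
  rows=[
    [[0, 0, 0], [0, 0, 0], 1],
    [[0, 0, 0], [0, 0, 0], 1],
    [[0, 0, 0], [0, 0, 0], 1],
    [[0, 0, 0], [0, 0, 0], 1],
    [[0, 0, 0], [0, 0, 0], 1],
    [[0, 0, 0], [0, 0, 0], 1],
  ],
  squeeze=60,
)

```text
clock: 5.45
tcp_pos: [634.1, -226.3, 102.6]
eef_rot: [-90.0, -0.0, -89.6]
wrist_force: [2.2, 0.8, 4.4]
opening: 0.106
```

Call:
carry_out(
  rows=[
    [[-1, 0, 0], [0, 0, 0], 1],
    [[-2.5, 0, 0], [0, 0, 0], 1],
    [[-3, 0, 0], [0, 0, 0], 1],
    [[-3, 0, 0], [0, 0, 0], 1],
    [[-3, 0, 0], [0, 0, 0], 1],
    [[-3, 0, 0], [0, 0, 0], 1],
    [[-2.5, 0, 0], [0, 0, 0], 1],
    [[-1, 0, 0], [0, 0, 0], 1],
  ],
)

```text
clock: 6.45
tcp_pos: [442.4, -230.8, 102.7]
eef_rot: [-89.9, -0.6, -89.8]
wrist_force: [3.8, -47.2, -8.7]
opening: 0.101
```

Call:
carry_out(
  rows=[
    [[-0.5, 0, 0], [0, 0, 0], 1],
    [[-0.5, 0, 0], [0, 0, 0], 1],
    [[-0.3, 0, 0], [0, 0, 0], 1],
    [[0, 0, 0], [0, 0, 0], 1],
    [[0, 0, 0], [0, 0, 0], 1],
  ],
)

```text
clock: 7.08
tcp_pos: [435.7, -230.7, 103.1]
eef_rot: [-89.2, -0.7, -89.7]
wrist_force: [65.4, -50.2, -35.6]
opening: 0.104
```

Call:
carry_out(
  rows=[
    [[0.2, -0.3, 0.1], [0, 0, 0], 1],
    [[0, -0.2, 0], [0, 0, 0], 1],
    [[0, 0, 0], [0, 0, 0], 1],
    [[0, 0, 0], [0, 0, 0], 0.7],
    [[0, 0, 0], [0, 0, 0], 0.7],
    [[0, 0, 0], [0, 0, 0], 0.7],
  ],
)

```text
clock: 7.82
tcp_pos: [432.5, -231.2, 103.1]
eef_rot: [-90.0, 0.0, -89.7]
wrist_force: [-1.5, -0.8, -0.1]
opening: 0.296
```

Call:
carry_out(
  rows=[
    [[0, 0, 2], [0, 0, 0], 0.7],
    [[0, 0, 4], [0, 0, 0], 0.6],
    [[0, 4, 4], [0, 0, 8], 0.4],
    [[0, 5, 4], [0, 0, 9], 0.4],
    [[0, 5, 0], [0, 0, 9], 0.4],
    [[0, 5, 0], [0, 0, 9], 0.4],
    [[0, 5, 0], [0, 0, 9], 0.4],
    [[0, 5, 0], [0, 0, 9], 0.4],
  ],
)

```text
clock: 8.82
tcp_pos: [432.5, 59.1, 244.1]
eef_rot: [-89.9, -0.1, -36.4]
wrist_force: [-0.0, -0.8, -0.1]
opening: 0.597
```

Run:
```python
from h import *
s=snap('top','top3.png')
for e,a,b in crucibles(s):
    p=ray(s,*e[0],62); print(np.round(e[0],1),np.round(e[1],1),'world',np.round(p,1))
```

```text
[191.  397.4] [ 10.5 160.9] world [184.7 374.4  62. ]
[575.7 343. ] [ 9.1 51.4] world [ 308.3 -454.6   62. ]
[225.1 284. ] [25.7 26.4] world [428.2 308.   62. ]
[231.1 219.3] [35.9 36.5] world [572.4 298.9  62. ]
[298.9 210.8] [46.8 47.1] world [592.7 147.6  62. ]
[145.2 119.3] [60.8 80.8] world [801.4 501.7  62. ]
[469.3  18.4] [ 35.9 292.1] world [1047.9 -242.1   62. ]
```

View pics/top3.png

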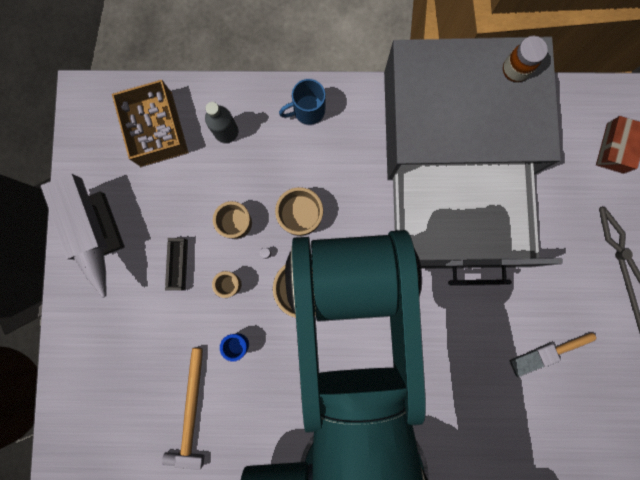

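Call:
carry_out(
  rows=[
    [[-0.3, 3, -2], [0, 0, 9], 0.4],
    [[-0.3, 4, -3], [0, 0, 9], 0.4],
    [[-0.3, 4, -3], [0, 0, 9], 0.4],
    [[-0.3, 3, -3], [0, 0, 9], 0.4],
    [[0, 0, -2], [0, 0, 0.4], 0.4],
    [[0, 0, 0], [0, 0, 0], 0.4],
  ],
)

```text
clock: 9.62
tcp_pos: [420.6, 197.0, 112.1]
eef_rot: [-90.0, 0.1, -0.3]
wrist_force: [-0.0, 0.5, -0.1]
opening: 0.598
```

Run:
```python
from h import *
print(readout.sense()['tcp_pos'])
t=snap('side','side3.png')
cv2.imwrite('pics/z8.png',cv2.resize(t['img'][110:310,140:380],None,fx=3.3,fy=3,interpolation=cv2.INTER_CUBIC))
s=snap('top','top4.png')
```

```text
[420.58465029 196.98822686 112.06888661]
```

View pics/z8.png

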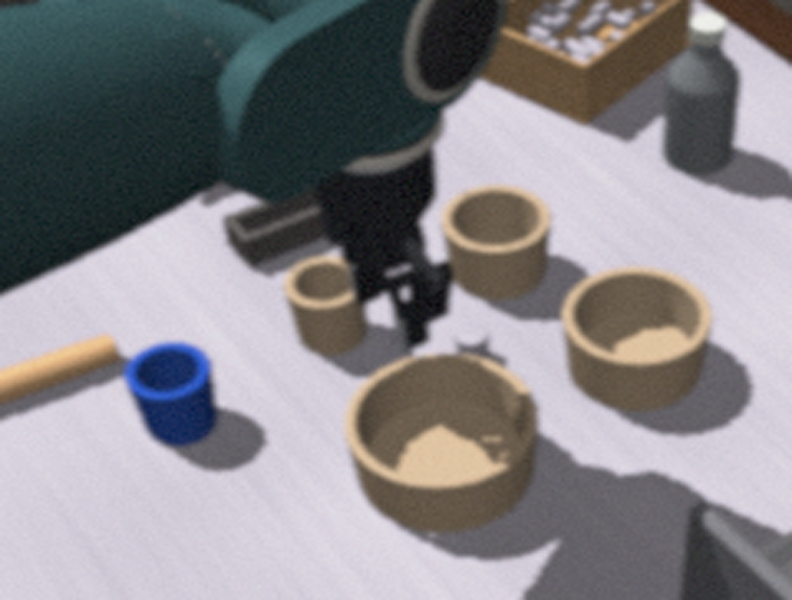

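View pics/top4.png

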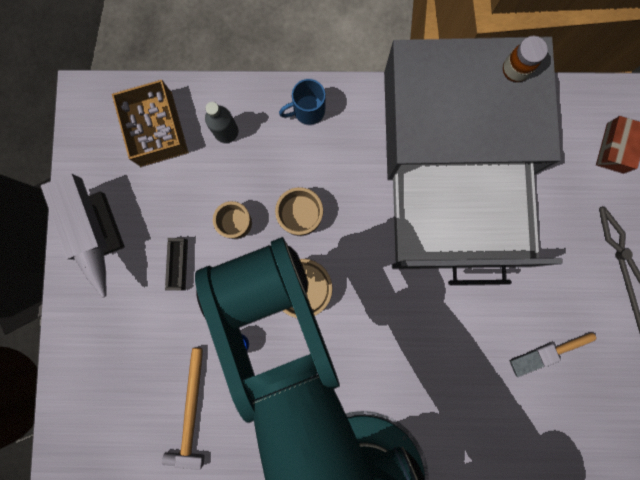

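Call:
carry_out(
  rows=[
    [[0, 0.2, -2.5], [0, 0, 0.3], 0.4],
    [[0, 0, -2], [0, 0, 0], 0.4],
    [[0, 0, -2], [0, 0, 0], 0.4],
    [[0, 0, -1.5], [0, 0, 0], 0.4],
    [[0, 0, 0], [0, 0, 0], 0.4],
  ],
)

```text
clock: 10.35
tcp_pos: [420.9, 199.1, 32.3]
eef_rot: [-90.0, 0.0, -0.0]
wrist_force: [0.6, -0.7, 0.3]
opening: 0.604
```

Call:
carry_out(
  rows=[
    [[0, 0, 0], [0, 0, 0], 1],
    [[0, 0, 0], [0, 0, 0], 1],
    [[0, 0, 0], [0, 0, 0], 1],
    [[0, 0, 0], [0, 0, 0], 1],
    [[0, 0, 0], [0, 0, 0], 1],
    [[0, 0, 0], [0, 0, 0], 1],
    [[0, 0, 0], [0, 0, 0], 1],
  ],
  squeeze=100,
)

```text
clock: 11.22
tcp_pos: [421.2, 199.5, 33.8]
eef_rot: [-90.0, -0.1, 0.0]
wrist_force: [-7.2, -1.7, 13.9]
opening: 0.087
```

Run:
```python
import cv2
i=cv2.imread('pics/top4.png')
cv2.imwrite('pics/z9.png',cv2.resize(i[140:300,380:580],None,fx=4,fy=3.75,interpolation=cv2.INTER_CUBIC))
```

```text
(no output)
```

View pics/z9.png

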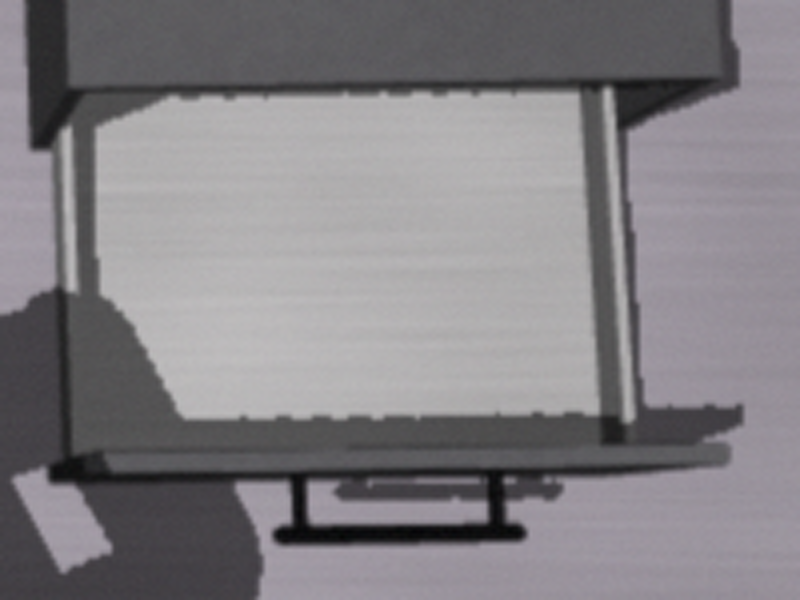

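Call:
carry_out(
  rows=[
    [[0, 0, 1], [0, 0, 0], 1],
    [[0, 0, 2], [0, 0, 0], 1],
    [[0, 0, 0], [0, 0, 0], 1],
    [[0, 0, 0], [0, 0, 0], 1],
  ],
)

```text
clock: 11.72
tcp_pos: [420.6, 199.5, 61.7]
eef_rot: [-90.0, 0.0, 0.1]
wrist_force: [-0.4, 0.7, -3.4]
opening: 0.08
```

Run:
```python
from h import *
print(readout.sense()['wrist_torque'])
t=snap('side','side4.png')
cv2.imwrite('pics/z10.png',cv2.resize(t['img'][110:310,140:380],None,fx=3.3,fy=3,interpolation=cv2.INTER_CUBIC))
s=eyes.snapshot('top')
for u,v,z in [(275,535,118),(525,533,118),(70,90,148),(725,83,148),(105,453,136),(730,447,136),(60,130,50),(68,445,50),(612,95,50),(637,425,50)]: print((u,v),np.round(ray(s,380+u/4-.4,140+v/3.75-.4,z),1))
```

```text
[0.22305516 0.06843526 0.05061095]
(275, 535) [ 435.5 -167.4  118. ]
(525, 533) [ 437.8 -296.7  118. ]
(70, 90) [678.2 -58.3 148. ]
(725, 83) [ 684.5 -395.1  148. ]
(105, 453) [479.  -76.6 136. ]
(730, 447) [ 485.1 -395.3  136. ]
(60, 130) [680.4 -68.2  50. ]
(68, 445) [489.1 -71.3  50. ]
(612, 95) [ 704.2 -381.5   50. ]
(637, 425) [ 503.8 -388.1   50. ]
```

View pics/z10.png

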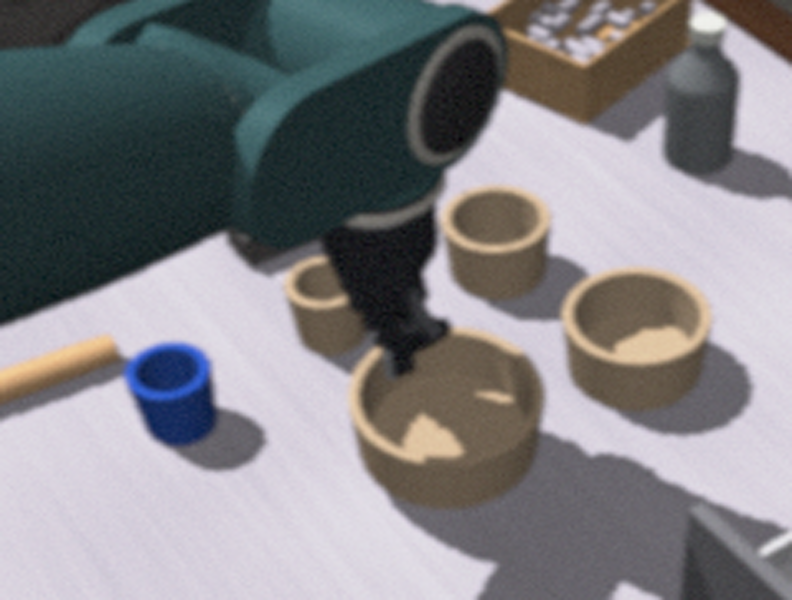

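Call:
carry_out(
  rows=[
    [[0, 0, 2.5], [0, 0, 0], 1],
    [[0.5, 0, 4], [0, 0, 0], 1],
    [[1, -1, 4], [0, 0, 0], 1],
    [[1.5, -3, 3], [0, 0, 0], 1],
    [[1.5, -3.5, 0.5], [0, 0, 0], 1],
    [[1.5, -3.5, 0], [0, 0, 0], 1],
    [[1.5, -3.5, 0], [0, 0, 0], 1],
    [[1.5, -3.5, 0], [0, 0, 0], 1],
  ],
)

```text
clock: 12.82
tcp_pos: [511.1, 18.3, 201.5]
eef_rot: [-90.0, 0.1, 0.1]
wrist_force: [0.3, 0.7, -3.9]
opening: 0.078
```

Call:
carry_out(
  rows=[
    [[1.5, -3.5, 0], [0, 0, 0], 1],
    [[1.5, -3.5, 0], [0, 0, 0], 1],
    [[1.5, -3.5, 0], [0, 0, 0], 1],
    [[1.5, -3.5, 0], [0, 0, 0], 1],
    [[1, -3.5, 0], [0, 0, 0], 1],
    [[0.4, -3.5, 0], [0, 0, 0], 1],
    [[0, -2.5, 0], [0, 0, 0], 1],
    [[0, 0, 0], [0, 0, 0], 1],
  ],
)

```text
clock: 13.82
tcp_pos: [584.6, -216.8, 201.0]
eef_rot: [-90.0, 0.1, -0.0]
wrist_force: [0.4, 0.6, -3.3]
opening: 0.079
```

Run:
```python
from h import *
t=snap('side','side5.png'); s=snap('top','top5.png')
```

View pics/side5.png

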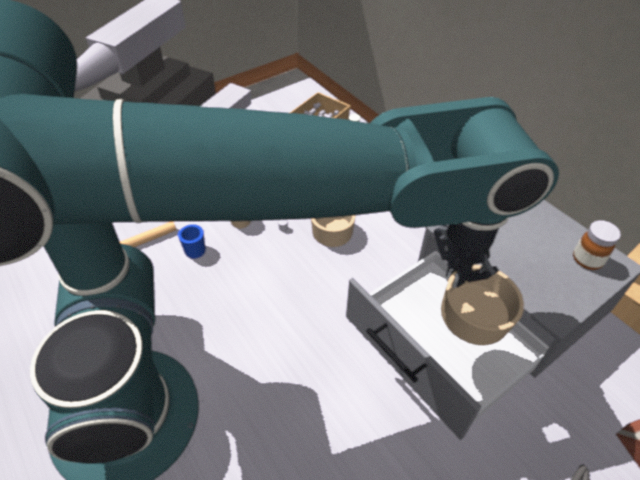

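Call:
carry_out(
  rows=[
    [[0, -1, -2], [0, 0, 0], 1],
    [[0, -0.9, -3], [0, 0, 0], 1],
    [[0, 0, -3], [0, 0, 0], 1],
    [[0, 0, -3], [0, 0, 0], 1],
    [[0, 0, -2], [0, 0, 0], 1],
    [[0, 0, -1], [0, 0, 0], 1],
    [[0, 0, -0.3], [0, 0, 0], 1],
    [[0, 0, 0], [0, 0, 0], 1],
  ],
)

```text
clock: 14.92
tcp_pos: [585.3, -234.6, 60.2]
eef_rot: [-90.0, -0.1, 0.1]
wrist_force: [-0.1, 0.3, -3.8]
opening: 0.08
```

Call:
carry_out(
  rows=[
    [[0, 0, -0.2], [0, 0, 0], 1],
    [[0, 0, -0.2], [0, 0, 0], 1],
    [[0, 0, 0], [0, 0, 0], 1],
  ],
)

```text
clock: 15.3
tcp_pos: [585.8, -234.5, 57.1]
eef_rot: [-90.1, -0.1, 0.1]
wrist_force: [-1.0, 6.6, 9.5]
opening: 0.081
```

Call:
carry_out(
  rows=[
    [[0, 0, -0.1], [0, 0, 0], 1],
    [[0, 0, 0], [0, 0, 0], 0.8],
    [[0, 0, 0], [0, 0, 0], 0.6],
    [[0, 0, 0], [0, 0, 0], 0.5],
    [[0, 0, 0], [0, 0, 0], 0.5],
  ],
)

```text
clock: 15.92
tcp_pos: [584.8, -234.5, 54.3]
eef_rot: [-90.0, 0.0, 0.1]
wrist_force: [0.2, 1.4, 0.4]
opening: 0.498
```

Call:
carry_out(
  rows=[
    [[0, 0, 2], [0, 0, 0], 0.5],
    [[0, 0, 3], [0, 0, 0], 0.5],
    [[0, 0, 4], [0, 0, 0], 0.4],
    [[0, 3, 4], [0, 0, 0], 0.4],
    [[0, 4, 2], [0, 0, 0], 0.4],
    [[0, 4, 0], [0, 0, 0], 0.4],
    [[0, 4, 0], [0, 0, 0], 0.4],
    [[0, 4, 0], [0, 0, 0], 0.4],
  ],
)

```text
clock: 16.92
tcp_pos: [584.8, -43.2, 206.1]
eef_rot: [-90.0, -0.1, 0.1]
wrist_force: [0.4, 0.3, 0.7]
opening: 0.6
```

Call:
carry_out(
  rows=[
    [[0, 4, 0], [0, 0, 0], 0.4],
    [[0, 4, 0], [0, 0, 0], 0.4],
    [[0, 4, 0], [0, 0, 0], 0.4],
    [[0, 4, 0], [0, 0, 0], 0.4],
    [[0, 4, 0], [0, 0, 0], 0.4],
    [[0, 3, 0], [0, 0, 0], 0.4],
    [[0, 0, 0], [0, 0, 0], 0.4],
  ],
)

```text
clock: 17.8
tcp_pos: [584.7, 187.2, 205.7]
eef_rot: [-90.0, -0.1, 0.2]
wrist_force: [0.2, -0.1, -0.4]
opening: 0.605
```

Run:
```python
from h import *
print(readout.sense()['tcp_pos'])
s=snap('top','top6.png')
for e,a,b in crucibles(s):
    u,v=e[0]
    if v<60: continue
    p=ray(s,*e[0],62);q=ray(s,*e[0],82); print(np.round(e[0],1),np.round(e[1],1),'z62',np.round(p,1),'z82',np.round(q,1))
```

```text
[584.72346824 187.18795973 205.67351786]
[191.2 399. ] [ 11.3 156.3] z62 [181.3 373.9  62. ] z82 [185.9 368.5  82. ]
[575.7 343. ] [ 9.  51.6] z62 [ 308.3 -454.7   62. ] z82 [ 310.4 -444.1   82. ]
[240.9 217.9] [15.3 33.4] z62 [575.7 277.   62. ] z82 [572.6 273.4  82. ]
[293.  218.5] [27.8 36.4] z62 [575.3 160.5  62. ] z82 [572.2 159.2  82. ]
[498.2 212.7] [58.2 66.3] z62 [ 591.8 -295.9   62. ] z82 [ 588.5 -288.3   82. ]
[145.3 119.4] [60.9 81. ] z62 [801.1 501.4  62. ] z82 [793.7 493.5  82. ]
```

View pics/top6.png

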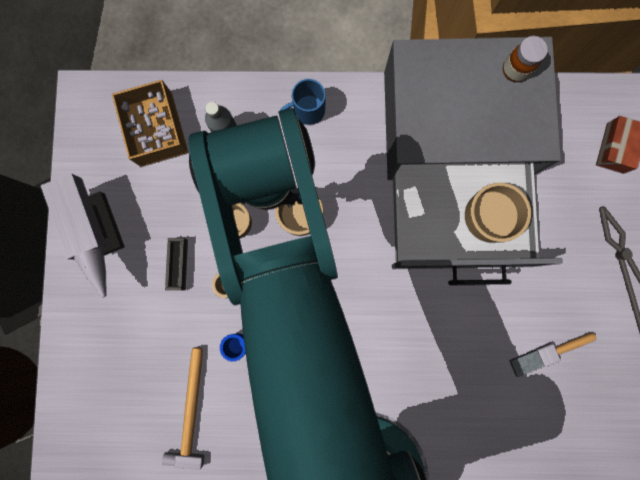

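Call:
carry_out(
  rows=[
    [[0.4, 0.5, -3], [0, 0, 0], 0.4],
    [[0.4, 0.5, -4], [0, 0, 0], 0.4],
    [[0, 0, -3], [0, 0, 0], 0.4],
    [[0, 0, -3], [0, 0, 0], 0.4],
    [[0, 0, 0], [0, 0, 0], 0.5],
  ],
)

```text
clock: 18.48
tcp_pos: [592.1, 194.3, 73.0]
eef_rot: [-90.1, 0.2, 0.0]
wrist_force: [0.4, -0.0, -0.1]
opening: 0.499
```

Run:
```python
from h import *
print(readout.sense()['tcp_pos'])
t=snap('side','side7.png')
cv2.imwrite('pics/z11.png',cv2.resize(t['img'][130:280,250:430],None,fx=4,fy=4,interpolation=cv2.INTER_CUBIC))
s=snap('top','top7.png')
cv2.imwrite('pics/z12.png',cv2.resize(s['img'][150:280,380:560],None,fx=4.4,fy=4.4,interpolation=cv2.INTER_CUBIC))
```

```text
[592.09681785 194.32698186  72.96813513]
```

View pics/z11.png

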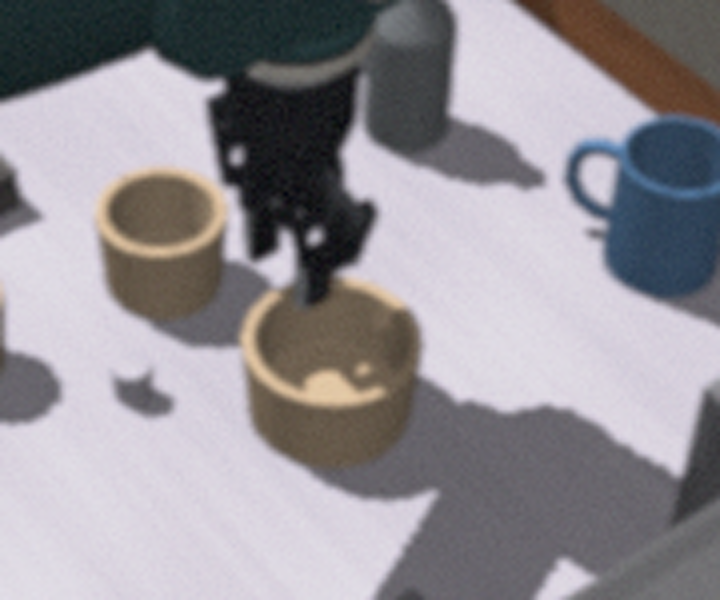

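View pics/z12.png

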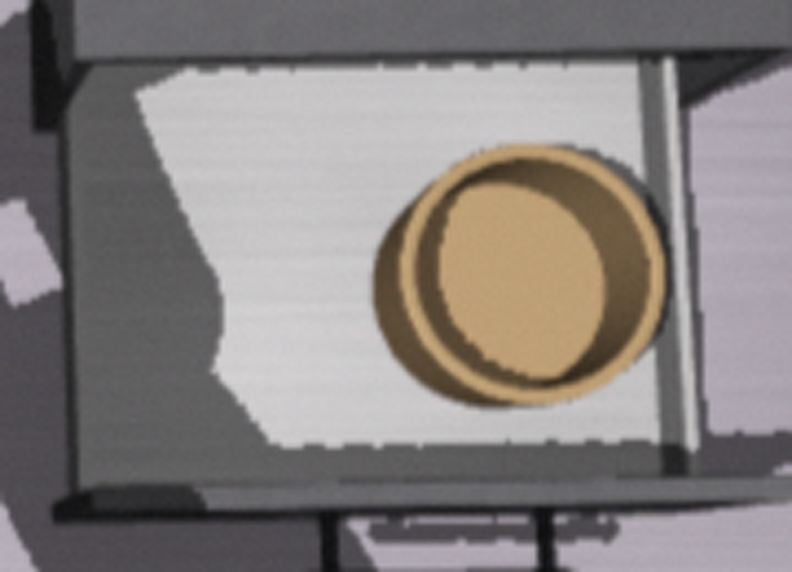

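Run:
```python
from h import *
s=eyes.snapshot('top');t=eyes.snapshot('side')
print(ray(s,500.75,211.9,82))
for nm,x in(('top',s),):
    hsv=cv2.cvtColor(x['img'],cv2.COLOR_BGR2HSV)
    m=cv2.inRange(hsv,(8,60,150),(25,200,255)); m[:, :440]=0;m[:150]=0;m[280:]=0
    # rim: outer contour of bright comps
    cs,_=cv2.findContours(m,cv2.RETR_EXTERNAL,cv2.CHAIN_APPROX_NONE)
    for c in cs:
        if len(c)>30: e=cv2.fitEllipse(c); print(e,ray(x,*e[0],82))
cv2.imwrite('pics/z13.png',cv2.resize(t['img'][200:440,340:600],None,fx=3,fy=2.5,interpolation=cv2.INTER_CUBIC))
```

```text
[ 590.24656116 -293.91544866   82.        ]
((500.46026611328125, 211.83514404296875), (57.44400405883789, 59.600555419921875), 124.04310607910156) [ 590.38483797 -293.28960466   82.        ]
```

View pics/z13.png

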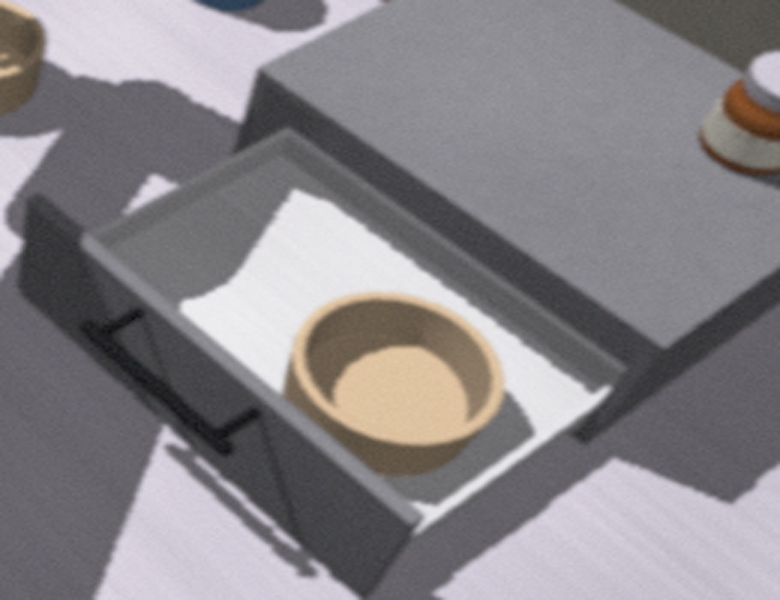

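Run:
```python
from h import *
t=eyes.snapshot('side')
print(ray(t,472.3,347.5,82))
th=np.linspace(0,6.283,200)
for c in [(585,-296),(588,-295),(590,-294)]:
    P=np.array([proj(t,(c[0]+66*np.cos(a),c[1]+66*np.sin(a),82)) for a in th]); lo,hi=P.min(0),P.max(0)
    print(c,(lo-[340,200])*[3,2.5],(hi-[340,200])*[3,2.5])
    P=np.array([proj(np.load and eyes.snapshot('top'),(c[0]+66*np.cos(a),c[1]+66*np.sin(a),82)) for a in th[::10]]); print((P.min(0)-[380,150])*4.4,(P.max(0)-[380,150])*4.4)
```

```text
[ 584.88632059 -297.13626391   82.        ]
(585, -296) [289.19122503 292.92979926] [503.97845665 449.15299149]
[402.28837377 151.98768659] [669.41431271 415.41334249]
(588, -295) [291.51751597 290.17733749] [505.97032762 445.86404877]
[400.12606592 146.0643345 ] [667.16969694 409.3341237 ]
(590, -294) [292.69191967 288.05398929] [506.87689522 443.32797024]
[398.01135956 142.11264165] [664.99866915 405.27773603]
```

Call:
carry_out(
  rows=[
    [[0, 0.2, -1], [0, 0, 0], 0.5],
    [[0, 0.1, -0.9], [0, 0, 0], 0.5],
    [[0, 0, 0], [0, 0, 0], 0.5],
  ],
)

```text
clock: 22.1
tcp_pos: [592.3, 198.5, 54.0]
eef_rot: [-90.0, 0.1, 0.1]
wrist_force: [-0.4, 0.4, -0.3]
opening: 0.5
```

Run:
```python
from h import *
print(readout.sense()['tcp_pos'])
t=snap('side','side8.png')
cv2.imwrite('pics/z14.png',cv2.resize(t['img'][160:260,280:400],None,fx=6,fy=6,interpolation=cv2.INTER_CUBIC))
```

```text
[592.32181577 198.47211081  53.98511881]
```

View pics/z14.png

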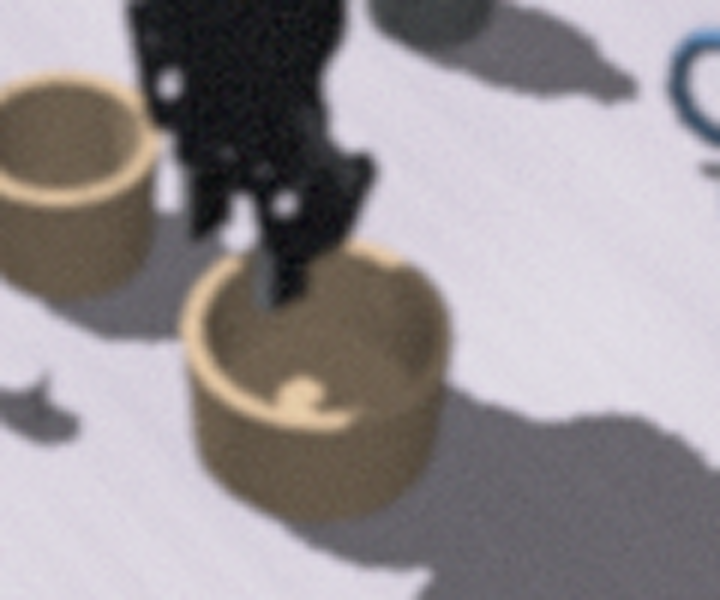

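Call:
carry_out(
  rows=[
    [[0, 0, -0.3], [0, 0, 0], 0.5],
    [[0, 0, 0], [0, 0, 0], 1],
    [[0, 0, 0], [0, 0, 0], 1],
    [[0, 0, 0], [0, 0, 0], 1],
    [[0, 0, 0], [0, 0, 0], 1],
    [[0, 0, 0], [0, 0, 0], 1],
    [[0, 0, 0], [0, 0, 0], 1],
  ],
  squeeze=100,
)

```text
clock: 23.02
tcp_pos: [593.1, 198.5, 52.8]
eef_rot: [-90.0, -0.0, 0.1]
wrist_force: [-2.4, -1.7, 5.8]
opening: 0.066
```

Call:
carry_out(
  rows=[
    [[0, 0, 1], [0, 0, 0], 1],
    [[0, 0, 2], [0, 0, 0], 1],
    [[0, 0, 1], [0, 0, 0], 1],
    [[0, 0, 0], [0, 0, 0], 1],
  ],
)

```text
clock: 23.52
tcp_pos: [593.4, 198.7, 93.7]
eef_rot: [-90.0, -0.1, 0.1]
wrist_force: [-0.1, -0.1, -2.3]
opening: 0.061
```

Run:
```python
from h import *
st=readout.sense();print(st['tcp_pos'],st['wrist_torque'])
t=snap('side','side9.png')
cv2.imwrite('pics/z15.png',cv2.resize(t['img'][140:260,270:400],None,fx=6,fy=5,interpolation=cv2.INTER_CUBIC))
```

```text
[593.38871727 198.69618178  93.73075956] [ 0.13389967 -0.01606477  0.01055942]
```

View pics/z15.png

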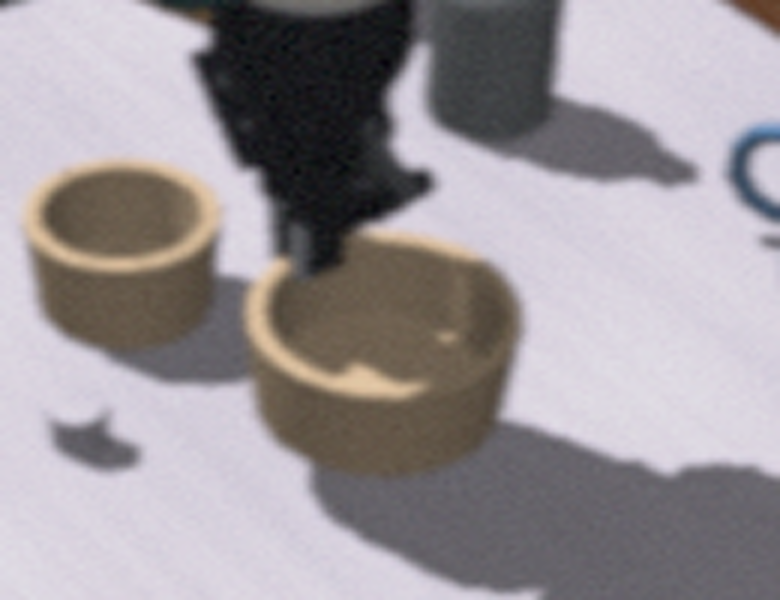

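Call:
carry_out(
  rows=[
    [[0, 0, 2.5], [0, 0, 0], 1],
    [[0, -1, 4], [0, 0, 0], 1],
    [[0, -2.5, 4], [0, 0, 0], 1],
    [[0, -3.5, 1], [0, 0, 0], 1],
    [[0, -3.5, 0], [0, 0, 0], 1],
    [[0, -3.5, 0], [0, 0, 0], 1],
    [[0, -3.5, 0], [0, 0, 0], 1],
    [[0, -3.5, 0], [0, 0, 0], 1],
  ],
)

```text
clock: 24.58
tcp_pos: [592.6, -12.6, 206.6]
eef_rot: [-90.0, 0.1, 0.1]
wrist_force: [1.0, 0.7, -1.9]
opening: 0.062
```

Call:
carry_out(
  rows=[
    [[0, -3.5, 0], [0, 0, 0], 1],
    [[0, -3.5, 0], [0, 0, 0], 1],
    [[0, -3.5, 0], [0, 0, 0], 1],
    [[0, -3.5, 0], [0, 0, 0], 1],
    [[0, -3.5, 0], [0, 0, 0], 1],
    [[-0.3, -3, 0], [0, 0, 0], 1],
    [[-0.2, -2.3, 0], [0, 0, 0], 1],
    [[0, 0, 0], [0, 0, 0], 1],
  ],
)

```text
clock: 25.58
tcp_pos: [587.6, -240.7, 206.7]
eef_rot: [-90.0, 0.0, -0.0]
wrist_force: [-0.1, 0.8, -3.6]
opening: 0.061
```

Call:
carry_out(
  rows=[
    [[0, 0, -2], [0, 0, 0], 1],
    [[0, 0, -3], [0, 0, 0], 1],
    [[0, 0, 0], [0, 0, 0], 1],
  ],
)

```text
clock: 25.95
tcp_pos: [586.8, -238.1, 153.8]
eef_rot: [-89.9, 0.3, 0.1]
wrist_force: [-0.1, 0.2, -3.5]
opening: 0.064
```

Run:
```python
from h import *
st=readout.sense();print(st['tcp_pos'],st['wrist_torque'])
t=snap('side','side10.png')
cv2.imwrite('pics/z16.png',cv2.resize(t['img'][200:440,340:600],None,fx=3,fy=2.5,interpolation=cv2.INTER_CUBIC))
s=snap('top','top10.png')
cv2.imwrite('pics/z17.png',cv2.resize(s['img'][150:280,380:560],None,fx=4.4,fy=4.4,interpolation=cv2.INTER_CUBIC))
```

```text
[ 586.80887083 -238.07036145  153.78875362] [0.11089277 0.04033762 0.02428501]
```

View pics/z16.png

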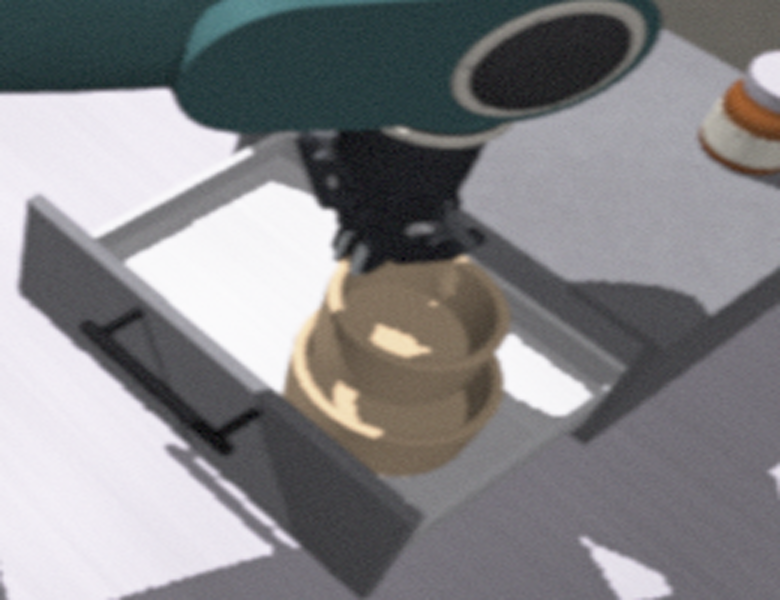

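View pics/z17.png

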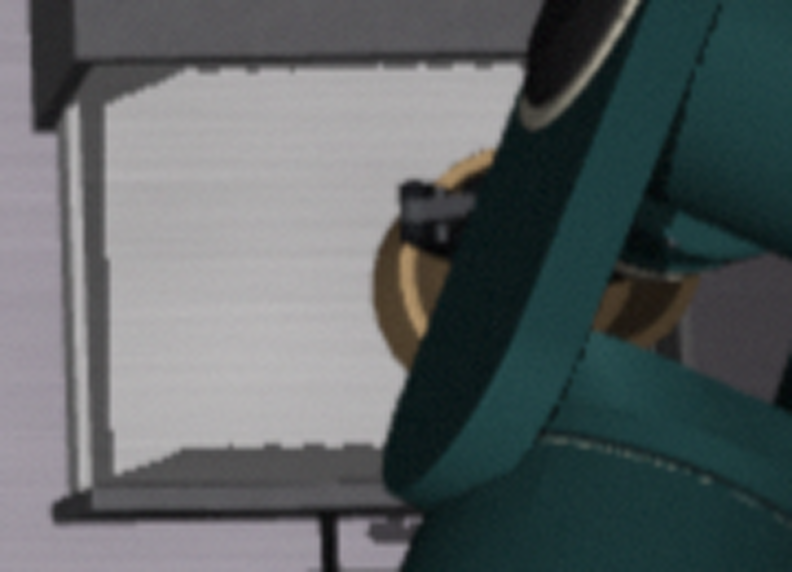

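```bash
cat >> h.py <<'E'
def rimb(s,c,r,z,o,f):
    th=np.linspace(0,6.283,120)
    P=np.array([proj(s,(c[0]+r*np.cos(a),c[1]+r*np.sin(a),z)) for a in th]); o=np.array(o);f=np.array(f)
    return np.round((P.min(0)-o)*f),np.round((P.max(0)-o)*f)
E
python3 - <<'E'
from h import *
st=readout.sense();print(st['tcp_pos'],st['joint_velocities'])
t=eyes.snapshot('side')
for c in [(586.3,-289),(588,-287),(586,-292)]: print(c,rimb(t,c,54,163,(340,200),(3,2.5)))
E
```

```text
[ 588.00087353 -238.88093126  157.45339559] [-0.21622912 -0.79011268 -1.36093284 -0.03649312  0.12445131 -0.0665149 ]
(586.3, -289) (array([327., 239.]), array([514., 369.]))
(588, -287) (array([327., 236.]), array([513., 366.]))
(586, -292) (array([331., 242.]), array([518., 373.]))
```

Call:
carry_out(
  rows=[
    [[0, -0.5, 0], [0, 0, 0], 1],
    [[0, 0, -1], [0, 0, 0], 1],
    [[0, 0, -1], [0, 0, 0], 1],
    [[0, 0, -1], [0, 0, 0], 1],
    [[0, 0, 0], [0, 0, 0], 1],
    [[0, 0, 0], [0, 0, 0], 1],
  ],
)

```text
clock: 26.85
tcp_pos: [588.0, -244.5, 127.5]
eef_rot: [-90.0, -0.0, 0.1]
wrist_force: [-0.1, -0.0, -2.3]
opening: 0.061
```

Run:
```python
from h import *
st=readout.sense();print(st['tcp_pos'],st['wrist_torque'],st['wrist_force'])
t=snap('side','side11.png')
cv2.imwrite('pics/z18.png',cv2.resize(t['img'][260:400,410:550],None,fx=5,fy=4.2,interpolation=cv2.INTER_CUBIC))
```

```text
[ 587.99024596 -244.47365342  127.51724453] [0.21456999 0.02758038 0.01280929] [-0.07082292 -0.03666668 -2.33969467]
```

View pics/z18.png

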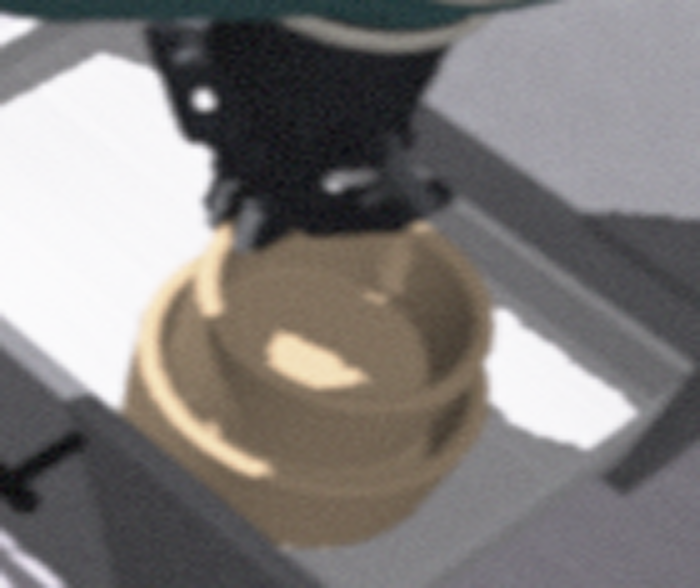

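Call:
carry_out(
  rows=[
    [[0, 0, -0.8], [0, 0, 0], 1],
    [[0, 0, -0.8], [0, 0, 0], 1],
    [[0, 0, -0.8], [0, 0, 0], 1],
    [[0, 0, -0.6], [0, 0, 0], 1],
    [[0, 0, 0], [0, 0, 0], 1],
  ],
)

```text
clock: 27.52
tcp_pos: [587.6, -244.4, 96.6]
eef_rot: [-90.0, 0.1, 0.1]
wrist_force: [-0.2, 0.4, -2.7]
opening: 0.06
```

Run:
```python
from h import *
st=readout.sense();print(st['tcp_pos'],st['wrist_torque'],st['wrist_force'])
t=snap('side','side12.png')
cv2.imwrite('pics/z19.png',cv2.resize(t['img'][260:400,410:550],None,fx=5,fy=4.2,interpolation=cv2.INTER_CUBIC))
```

```text
[ 587.64687757 -244.35929222   96.63973984] [0.14713063 0.0667426  0.04123059] [-0.15501265  0.3961382  -2.70421203]
```

View pics/z19.png

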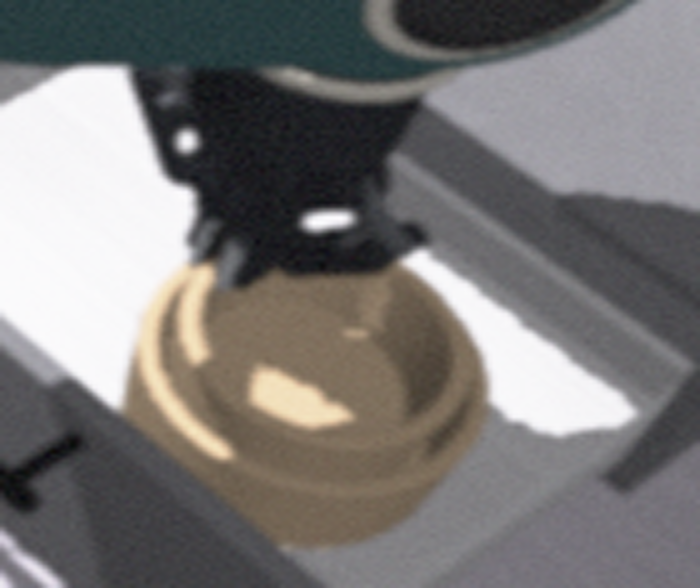

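Call:
carry_out(
  rows=[
    [[0, 0, -0.3], [0, 0, 0], 1],
    [[0, 0, -0.3], [0, 0, 0], 1],
    [[0, 0, 0], [0, 0, 0], 1],
  ],
)

```text
clock: 27.95
tcp_pos: [587.8, -244.4, 91.1]
eef_rot: [-90.0, 0.0, 0.1]
wrist_force: [-0.5, -0.9, -2.6]
opening: 0.066
```

Call:
carry_out(
  rows=[
    [[0, 0, -0.2], [0, 0, 0], 1],
    [[0, 0, -0.1], [0, 0, 0], 1],
    [[0, 0, 0], [0, 0, 0], 1],
  ],
)

```text
clock: 28.32
tcp_pos: [587.9, -244.5, 88.4]
eef_rot: [-90.0, -0.0, 0.1]
wrist_force: [0.2, -0.0, -0.9]
opening: 0.059
```

Call:
carry_out(
  rows=[
    [[0, 0, -0.1], [0, 0, 0], 1],
    [[0, 0, 0], [0, 0, 0], 0.8],
    [[0, 0, 0], [0, 0, 0], 0.6],
    [[0, 0, 0], [0, 0, 0], 0.5],
    [[0, 0, 0], [0, 0, 0], 0.5],
  ],
)

```text
clock: 28.95
tcp_pos: [587.9, -244.5, 87.4]
eef_rot: [-90.0, -0.0, 0.1]
wrist_force: [0.5, -0.4, -0.5]
opening: 0.496
```

Call:
carry_out(
  rows=[
    [[0, 0, 2], [0, 0, 0], 0.5],
    [[0, 0, 3], [0, 0, 0], 0.5],
    [[0, 2, 4], [0, 0, 0], 0.4],
    [[0, 4, 3], [0, 0, 0], 0.4],
    [[0, 5, 0], [0, 0, 0], 0.4],
    [[0, 5, 0], [0, 0, 0], 0.4],
    [[0, 5, 0], [0, 0, 0], 0.4],
    [[0, 5, 0], [0, 0, 0], 0.4],
  ],
)

```text
clock: 29.95
tcp_pos: [587.8, 17.1, 209.2]
eef_rot: [-90.0, -0.1, 0.1]
wrist_force: [-0.5, -0.6, 0.1]
opening: 0.597
```

Run:
```python
from h import *
st=readout.sense();print(st['tcp_pos'])
t=snap('side','side13.png')
s=snap('top','top13.png')
g=[cv2.resize(t['img'][260:400,410:550],(400,400),interpolation=cv2.INTER_CUBIC),cv2.resize(s['img'][160:270,440:550],(400,400),interpolation=cv2.INTER_CUBIC)]
cv2.imwrite('pics/z20.png',np.hstack(g))
for e,a,b in crucibles(s):
    if e[0][1]>60: print(np.round(e[0],1),np.round(e[1],1),'z62',np.round(ray(s,*e[0],62),1))
```

```text
[587.75074424  17.13399065 209.17430627]
[191.3 398.3] [ 11.3 153. ] z62 [182.8 373.8  62. ]
[575.7 343. ] [ 9.1 51.4] z62 [ 308.3 -454.6   62. ]
[225.2 284. ] [25.7 26.3] z62 [428.3 307.9  62. ]
[231.1 219.3] [35.8 36.5] z62 [572.2 298.9  62. ]
[499.7 211.6] [57.1 63.5] z62 [ 594.3 -299.2   62. ]
[145.3 119.4] [60.9 80.9] z62 [801.2 501.5  62. ]
```

View pics/z20.png

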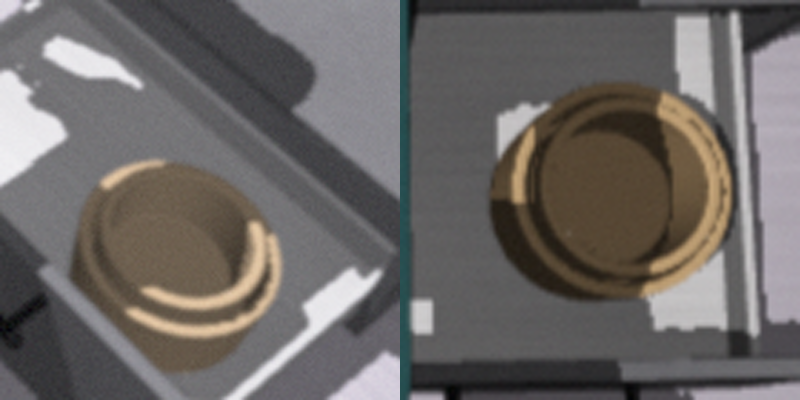

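View pics/top13.png

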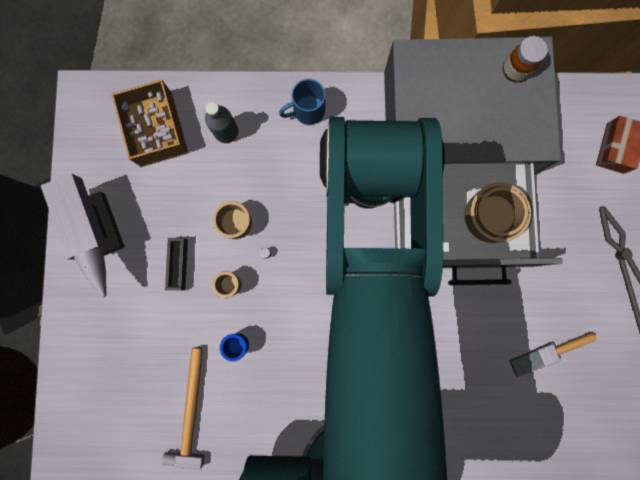

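Call:
carry_out(
  rows=[
    [[0, 3.5, 0], [0, 0, 0], 0.5],
    [[0, 4.5, 0], [0, 0, 0], 0.5],
    [[0, 4.5, 0], [0, 0, 0], 0.5],
    [[-0.5, 4.5, 0], [0, 0, 0], 0.5],
    [[-0.5, 4.5, 0], [0, 0, 0], 0.5],
    [[-0.5, 4.5, 0], [0, 0, 0], 0.5],
    [[0, 4, -1], [0, 0, 0], 0.5],
    [[0, 2, -3], [0, 0, 0], 0.5],
  ],
)

```text
clock: 31.05
tcp_pos: [573.6, 337.4, 169.8]
eef_rot: [-89.9, -0.2, 0.1]
wrist_force: [0.4, -0.8, -0.2]
opening: 0.497
```

Call:
carry_out(
  rows=[
    [[0, 0, -3], [0, 0, 0], 0.5],
    [[0, 0, -3], [0, 0, 0], 0.5],
    [[0, 0, -2], [0, 0, 0], 0.5],
    [[0, 0, 0], [0, 0, 0], 0.5],
    [[0, 0, 0], [0, 0, 0], 0.5],
  ],
)

```text
clock: 31.68
tcp_pos: [573.5, 335.7, 89.0]
eef_rot: [-90.0, -0.1, 0.0]
wrist_force: [0.3, -1.2, 0.4]
opening: 0.502
```

Run:
```python
from h import *
st=readout.sense();print(st['tcp_pos'])
t=snap('side','side14.png')
cv2.imwrite('pics/z21.png',cv2.resize(t['img'][100:240,220:360],None,fx=5,fy=4.2,interpolation=cv2.INTER_CUBIC))
```

```text
[573.50529126 335.66860074  88.99726061]
```

View pics/z21.png

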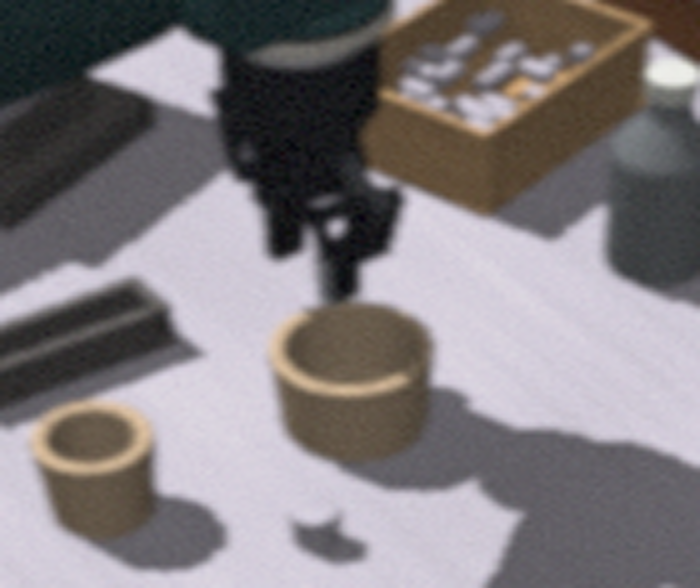

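Call:
carry_out(
  rows=[
    [[0, 0.1, -1.5], [0, 0, 0], 0.5],
    [[0, 0, -1.5], [0, 0, 0], 0.5],
    [[0, 0, -0.7], [0, 0, 0], 0.5],
    [[0, 0, 0], [0, 0, 0], 0.5],
    [[0, 0, 0], [0, 0, 0], 0.5],
  ],
)

```text
clock: 32.35
tcp_pos: [573.1, 336.6, 50.7]
eef_rot: [-90.0, -0.0, 0.1]
wrist_force: [0.7, -0.4, -0.2]
opening: 0.497
```

Call:
carry_out(
  rows=[
    [[0, 0, 0], [0, 0, 0], 1],
    [[0, 0, 0], [0, 0, 0], 1],
    [[0, 0, 0], [0, 0, 0], 1],
    [[0, 0, 0], [0, 0, 0], 1],
    [[0, 0, 0], [0, 0, 0], 1],
    [[0, 0, 0], [0, 0, 0], 1],
  ],
)

```text
clock: 33.1
tcp_pos: [573.3, 336.6, 51.0]
eef_rot: [-90.0, -0.1, 0.1]
wrist_force: [2.7, 1.2, 6.5]
opening: 0.057
```

Call:
carry_out(
  rows=[
    [[0, 0, 1], [0, 0, 0], 1],
    [[0, 0, 2], [0, 0, 0], 1],
    [[0, 0, 1], [0, 0, 0], 1],
    [[0, 0, 0], [0, 0, 0], 1],
    [[0, 0, 0], [0, 0, 0], 1],
  ],
)

```text
clock: 33.72
tcp_pos: [572.7, 336.4, 89.9]
eef_rot: [-90.0, 0.0, 0.1]
wrist_force: [-2.7, -0.3, -2.4]
opening: 0.054
```

Run:
```python
from h import *
st=readout.sense();print(st['tcp_pos'])
t=snap('side','side15.png')
cv2.imwrite('pics/z22.png',cv2.resize(t['img'][100:240,220:360],None,fx=5,fy=4.2,interpolation=cv2.INTER_CUBIC))
```

```text
[572.67174905 336.44527325  89.89354496]
```

View pics/z22.png

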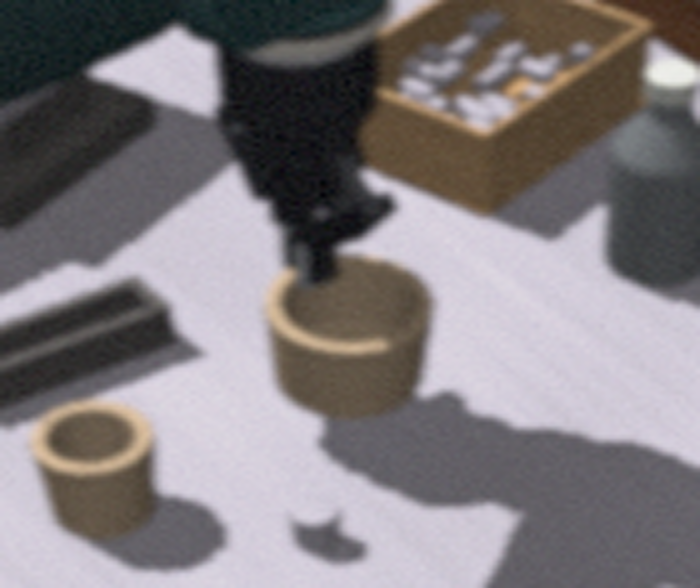

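Call:
carry_out(
  rows=[
    [[0, 0, 3], [0, 0, 0], 1],
    [[0, -1, 4], [0, 0, 0], 1],
    [[0, -2.5, 4], [0, 0, 0], 1],
    [[0, -4, 1], [0, 0, 0], 1],
    [[0, -4, 0], [0, 0, 0], 1],
    [[0, -4, 0], [0, 0, 0], 1],
    [[0, -4, 0], [0, 0, 0], 1],
    [[0, -4, 0], [0, 0, 0], 1],
  ],
)

```text
clock: 34.78
tcp_pos: [572.6, 100.3, 209.7]
eef_rot: [-90.0, 0.0, 0.1]
wrist_force: [-2.7, -0.0, -2.1]
opening: 0.058
```

Call:
carry_out(
  rows=[
    [[0, -4, 0], [0, 0, 0], 1],
    [[0, -4, 0], [0, 0, 0], 1],
    [[0, -4, 0], [0, 0, 0], 1],
    [[0.5, -4, 0], [0, 0, 0], 1],
    [[0.5, -4, 0], [0, 0, 0], 1],
    [[0.5, -4, 0], [0, 0, 0], 1],
    [[0, -4, 0], [0, 0, 0], 1],
    [[0, -3, 0], [0, 0, 0], 1],
  ],
)

```text
clock: 35.78
tcp_pos: [587.6, -210.0, 209.5]
eef_rot: [-90.0, 0.1, 0.0]
wrist_force: [-0.3, 0.8, -1.0]
opening: 0.061
```

Call:
carry_out(
  rows=[
    [[0, -2.5, 0], [0, 0, 0], 1],
    [[0, -2, 0], [0, 0, 0], 1],
    [[0, 0, 0], [0, 0, 0], 1],
    [[0, 0, 0], [0, 0, 0], 1],
  ],
)

```text
clock: 36.28
tcp_pos: [588.0, -253.0, 210.2]
eef_rot: [-90.0, 0.0, 0.1]
wrist_force: [2.1, -0.2, -2.5]
opening: 0.053
```

Call:
carry_out(
  rows=[
    [[0, -0.4, -2], [0, 0, 0], 1],
    [[0, 0, -2.5], [0, 0, 0], 1],
    [[0, 0, -1.5], [0, 0, 0], 1],
    [[0, 0, 0], [0, 0, 0], 1],
    [[0, 0, 0], [0, 0, 0], 1],
    [[0, 0, 0], [0, 0, 0], 1],
  ],
)

```text
clock: 37.02
tcp_pos: [588.2, -257.6, 151.3]
eef_rot: [-90.0, -0.1, 0.1]
wrist_force: [2.4, -0.3, -2.2]
opening: 0.06
```

Run:
```python
from h import *
st=readout.sense();print(st['tcp_pos'])
t=snap('side','side16.png')
cv2.imwrite('pics/z23.png',cv2.resize(t['img'][260:400,410:550],None,fx=5,fy=4.2,interpolation=cv2.INTER_CUBIC))
x,y,z=st['tcp_pos']
print('B exp',rimb(t,(x,y-38),42,z+11,(410,260),(5,4.2)))
for c in [(587.4,-295.5),(590,-296),(585,-295)]: print(c,'C exp',rimb(t,c,54,96,(410,260),(5,4.2)),'D',rimb(t,c,66,82,(410,260),(5,4.2)))
```

```text
[ 588.23407066 -257.59114036  151.34898634]
B exp (array([247., 181.]), array([489., 352.]))
(587.4, -295.5) C exp (array([175., 242.]), array([470., 457.])) D (array([136., 237.]), array([493., 499.]))
(590, -296) C exp (array([181., 240.]), array([476., 455.])) D (array([142., 235.]), array([499., 496.]))
(585, -295) C exp (array([169., 244.]), array([465., 460.])) D (array([130., 239.]), array([488., 501.]))
```

View pics/z23.png

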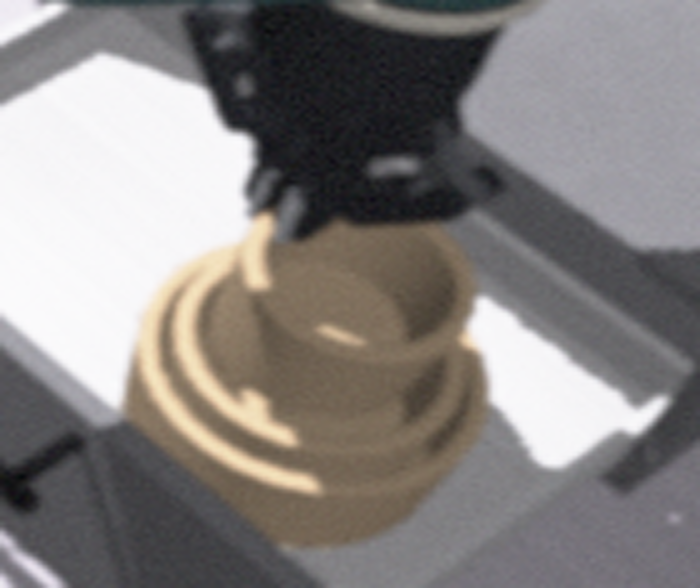

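Call:
carry_out(
  rows=[
    [[0.3, 0, 0], [0, 0, 0], 1],
    [[0, 0, -0.6], [0, 0, 0], 1],
    [[0, 0, -0.6], [0, 0, 0], 1],
    [[0, 0, -0.6], [0, 0, 0], 1],
    [[0, 0, 0], [0, 0, 0], 1],
    [[0, 0, 0], [0, 0, 0], 1],
  ],
)

```text
clock: 37.83
tcp_pos: [590.9, -257.5, 132.4]
eef_rot: [-90.0, -0.0, 0.1]
wrist_force: [0.5, -0.0, -2.1]
opening: 0.058
```

Run:
```python
from h import *
st=readout.sense();print(st['tcp_pos'])
t=snap('side','side17.png')
cv2.imwrite('pics/z24.png',cv2.resize(t['img'][260:400,410:550],None,fx=5,fy=4.2,interpolation=cv2.INTER_CUBIC))
x,y,z=st['tcp_pos']
print('B exp',rimb(t,(x-.8,y-38),42,z+11,(410,260),(5,4.2)))
```

```text
[ 590.93465852 -257.4761859   132.43195245]
B exp (array([239., 203.]), array([478., 373.]))
```

View pics/z24.png

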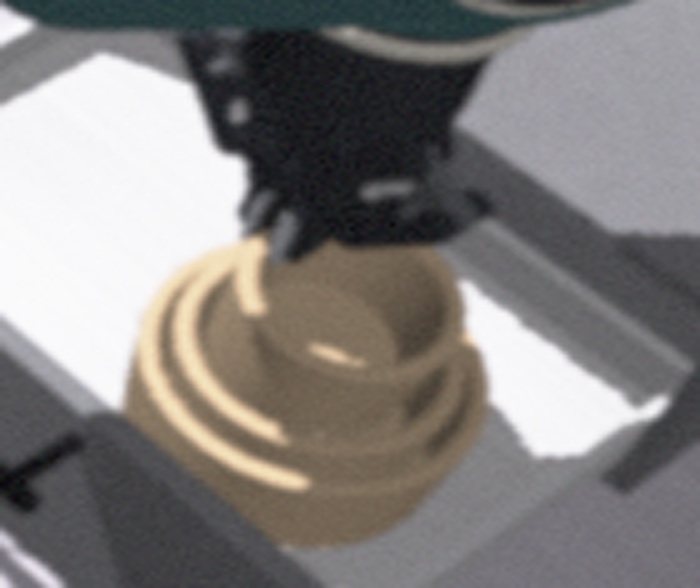

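Call:
carry_out(
  rows=[
    [[0, 0, -0.7], [0, 0, 0], 1],
    [[0, 0, -0.7], [0, 0, 0], 1],
    [[0, 0, -0.6], [0, 0, 0], 1],
    [[0, 0, -0.4], [0, 0, 0], 1],
    [[0, 0, 0], [0, 0, 0], 1],
    [[0, 0, 0], [0, 0, 0], 1],
  ],
)

```text
clock: 38.62
tcp_pos: [591.0, -257.5, 108.6]
eef_rot: [-90.0, -0.0, 0.1]
wrist_force: [-1.4, 1.1, -1.9]
opening: 0.061
```

Call:
carry_out(
  rows=[
    [[0, 0, -0.3], [0, 0, 0], 1],
    [[0, 0, -0.3], [0, 0, 0], 1],
    [[0, 0, 0], [0, 0, 0], 1],
  ],
)

```text
clock: 39.0
tcp_pos: [591.0, -257.5, 102.4]
eef_rot: [-90.0, -0.0, 0.1]
wrist_force: [1.8, 0.6, 0.1]
opening: 0.06
```

Call:
carry_out(
  rows=[
    [[0, 0, -0.2], [0, 0, 0], 1],
    [[0, 0, 0], [0, 0, 0], 1],
  ],
)

```text
clock: 39.25
tcp_pos: [591.1, -257.6, 100.7]
eef_rot: [-90.0, -0.0, 0.1]
wrist_force: [2.1, 1.2, 3.7]
opening: 0.059
```

Run:
```python
from h import *
st=readout.sense();print(st['tcp_pos'],st['wrist_force'])
t=snap('side','side18.png')
cv2.imwrite('pics/z25.png',cv2.resize(t['img'][260:400,410:550],None,fx=5,fy=4.2,interpolation=cv2.INTER_CUBIC))
```

```text
[ 591.09851049 -257.56336354  100.71639531] [2.12018037 1.16433174 3.6603189 ]
```

View pics/z25.png

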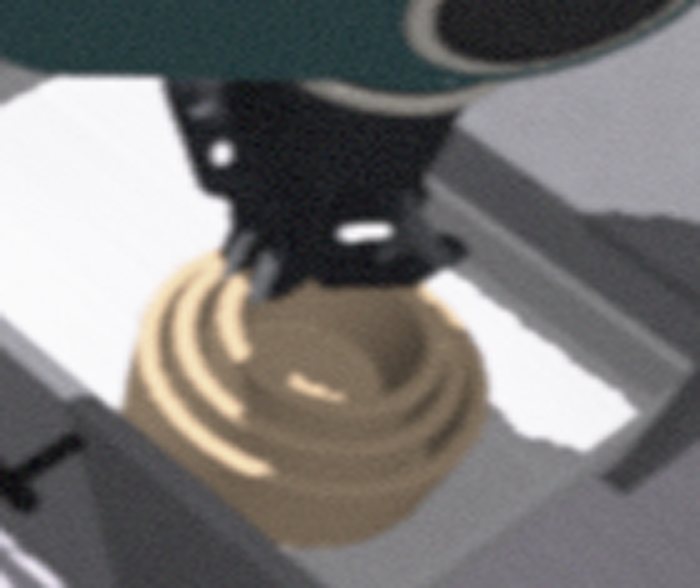

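Well nested. Release and retreat.

Call:
carry_out(
  rows=[
    [[0, 0, 0], [0, 0, 0], 0.8],
    [[0, 0, 0], [0, 0, 0], 0.6],
    [[0, 0, 0], [0, 0, 0], 0.5],
    [[0, 0, 0], [0, 0, 0], 0.5],
  ],
)

```text
clock: 39.8
tcp_pos: [590.8, -257.5, 100.2]
eef_rot: [-90.0, 0.0, 0.1]
wrist_force: [0.0, 0.3, -0.5]
opening: 0.502
```

Call:
carry_out(
  rows=[
    [[0, 0, 2], [0, 0, 0], 0.5],
    [[0, 0, 3], [0, 0, 0], 0.5],
    [[0, 2, 4], [0, 0, 0], 0.4],
    [[0, 4, 2], [0, 0, 0], 0.3],
    [[0, 5, 0], [0, 0, 0], 0.2],
    [[-1, 5, 0], [0, 0, 0], 0.1],
    [[-1, 5, 0], [0, 0, 0], 0.1],
    [[-1, 5, 0], [0, 0, 0], 0.1],
  ],
)

```text
clock: 40.8
tcp_pos: [560.5, 4.1, 212.1]
eef_rot: [-90.0, -0.1, 0.1]
wrist_force: [0.3, -0.7, 0.0]
opening: 0.896
```

Run:
```python
from h import *
st=readout.sense();print(st['tcp_pos'])
t=snap('side','side19.png')
s=snap('top','top19.png')
g=[cv2.resize(t['img'][260:400,410:550],(400,400),interpolation=cv2.INTER_CUBIC),cv2.resize(s['img'][160:270,440:550],(400,400),interpolation=cv2.INTER_CUBIC)]
cv2.imwrite('pics/z26.png',np.hstack(g))
for e,a,b in crucibles(s):
    if e[0][1]>60: print(np.round(e[0],1),np.round(e[1],1),'z62',np.round(ray(s,*e[0],62),1))
```

```text
[560.47366276   4.05184003 212.12025387]
[191.2 397.8] [ 11.1 156.6] z62 [183.7 374.   62. ]
[575.7 343. ] [ 9.  51.6] z62 [ 308.3 -454.7   62. ]
[225.2 284. ] [25.6 26.3] z62 [428.3 307.9  62. ]
[499.8 211.9] [57.5 62.7] z62 [ 593.6 -299.4   62. ]
[145.3 119.4] [60.8 80.9] z62 [801.3 501.6  62. ]
```

View pics/z26.png

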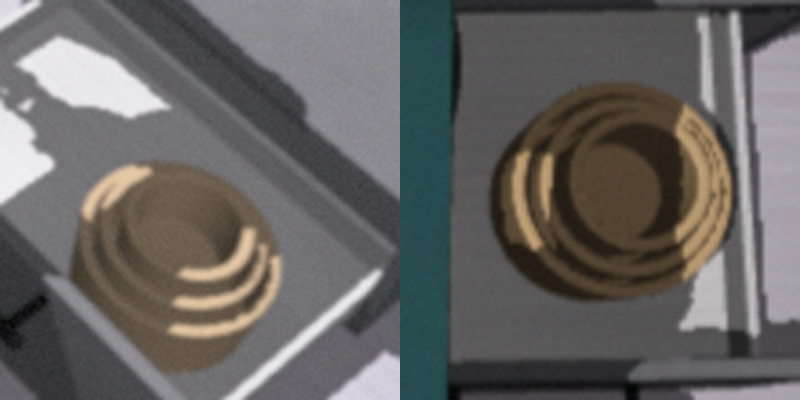

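View pics/top19.png

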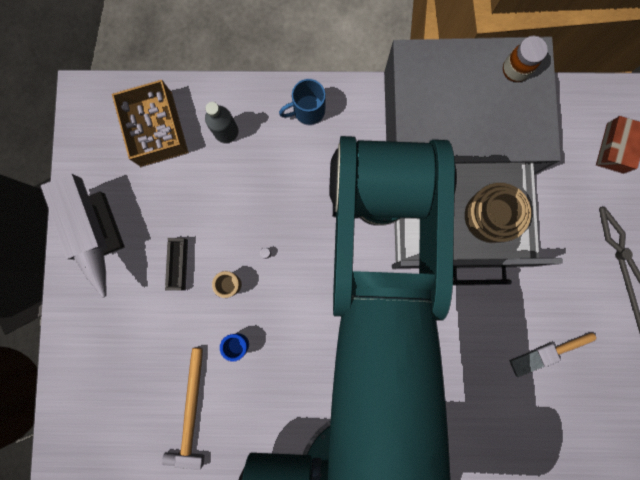

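Call:
carry_out(
  rows=[
    [[-1.5, 3.5, 0], [0, 0, 0], 0],
    [[-2, 4.5, 0], [0, 0, 0], 0],
    [[-2, 4.5, 0], [0, 0, 0], 0],
    [[-2, 4.5, 0], [0, 0, 0], 0],
    [[-2, 4.5, 0], [0, 0, 0], 0],
    [[-2, 4.5, -2], [0, 0, 0], 0],
    [[-1.7, 4.4, -3], [0, 0, 0], 0],
    [[0, 0, -3], [0, 0, 0], 0],
  ],
)

```text
clock: 41.9
tcp_pos: [428.2, 308.7, 130.9]
eef_rot: [-89.9, -0.1, 0.2]
wrist_force: [0.5, 0.3, -0.4]
opening: 1.0
```

Call:
carry_out(
  rows=[
    [[0, 0, -3], [0, 0, 0], 0],
    [[0, 0, -2], [0, 0, 0], 0],
    [[0, 0, 0], [0, 0, 0], 0],
    [[0, 0, 0], [0, 0, 0], 0],
  ],
)

```text
clock: 42.4
tcp_pos: [429.6, 306.7, 81.8]
eef_rot: [-90.0, -0.1, 0.0]
wrist_force: [-0.4, -0.6, 0.7]
opening: 0.999
```

Run:
```python
from h import *
st=readout.sense();print(st['tcp_pos'],st['opening'])
t=snap('side','side20.png')
cv2.imwrite('pics/z27.png',cv2.resize(t['img'][120:260,170:310],None,fx=5,fy=4.2,interpolation=cv2.INTER_CUBIC))
```

```text
[429.56371485 306.6933513   81.80012115] 0.9992413428231532
```

View pics/z27.png

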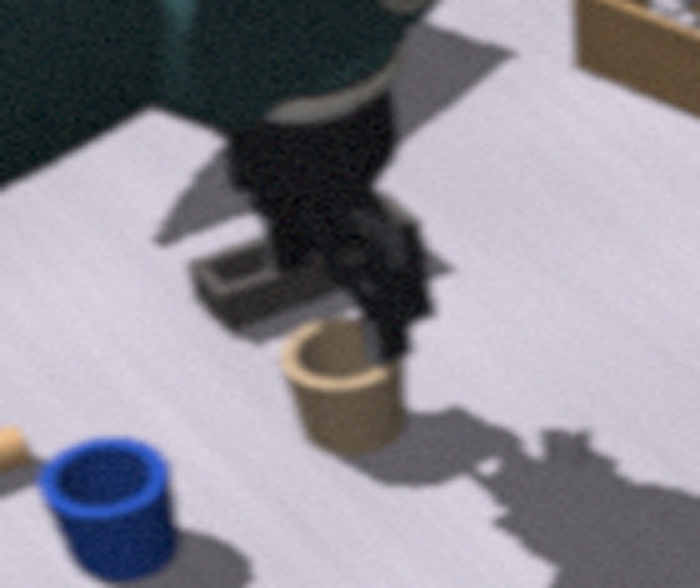

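Run:
```python
from h import *
t=eyes.snapshot('side')
for x in(418,440):
  for y in (264,250):
    for z in(82,95): print(x,y,z,np.round((proj(t,(x,y,z))-[170,120])*[5,4.2]))
```

```text
418 264 82 [369. 375.]
418 264 95 [366. 359.]
418 250 82 [384. 390.]
418 250 95 [382. 374.]
440 264 82 [409. 359.]
440 264 95 [407. 342.]
440 250 82 [425. 374.]
440 250 95 [423. 357.]
```

Call:
carry_out(
  rows=[
    [[-0.1, 0.1, -1.2], [0, 0, 0], 0],
    [[0, 0, -1.3], [0, 0, 0], 0],
    [[0, 0, -1.1], [0, 0, 0], 0],
    [[0, 0, 0], [0, 0, 0], 0],
    [[0, 0, 0], [0, 0, 0], 0],
  ],
)

```text
clock: 43.12
tcp_pos: [428.0, 307.6, 44.5]
eef_rot: [-90.0, -0.0, 0.1]
wrist_force: [0.3, -0.5, -0.4]
opening: 0.999
```

Call:
carry_out(
  rows=[
    [[0, 0, 0], [0, 0, 0], 1],
    [[0, 0, 0], [0, 0, 0], 1],
    [[0, 0, 0], [0, 0, 0], 1],
    [[0, 0, 0], [0, 0, 0], 1],
    [[0, 0, 0], [0, 0, 0], 1],
  ],
  squeeze=60,
)

```text
clock: 43.75
tcp_pos: [428.3, 307.8, 45.3]
eef_rot: [-90.0, -0.1, 0.1]
wrist_force: [-1.4, -0.1, 6.1]
opening: 0.66
```

Call:
carry_out(
  rows=[
    [[0, 0, 1], [0, 0, 0], 1],
    [[0, 0, 2], [0, 0, 0], 1],
    [[0, 0, 1], [0, 0, 0], 1],
    [[0, 0, 0], [0, 0, 0], 1],
    [[0, 0, 0], [0, 0, 0], 1],
  ],
)

```text
clock: 44.38
tcp_pos: [427.7, 307.4, 84.0]
eef_rot: [-90.0, 0.0, 0.1]
wrist_force: [0.3, 0.4, -1.2]
opening: 0.659
```

Run:
```python
from h import *
st=readout.sense();print(st['tcp_pos'],st['opening'])
t=snap('side','side21.png')
cv2.imwrite('pics/z28.png',cv2.resize(t['img'][120:260,170:310],None,fx=5,fy=4.2,interpolation=cv2.INTER_CUBIC))
```

```text
[427.6979811  307.41310427  83.98404914] 0.6587933928025319
```

View pics/z28.png

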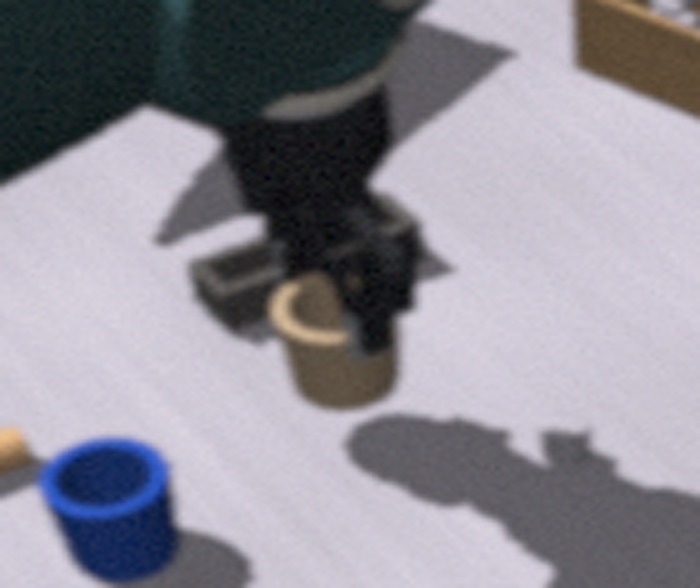

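Call:
carry_out(
  rows=[
    [[0, 0, 3], [0, 0, 0], 1],
    [[0.5, -1, 4], [0, 0, 0], 1],
    [[1, -2.5, 4], [0, 0, 0], 1],
    [[1, -4, 1.5], [0, 0, 0], 1],
    [[1, -4, 0], [0, 0, 0], 1],
    [[1, -4, 0], [0, 0, 0], 1],
    [[1, -4, 0], [0, 0, 0], 1],
    [[1, -4, 0], [0, 0, 0], 1],
  ],
)

```text
clock: 45.42
tcp_pos: [492.9, 71.2, 208.8]
eef_rot: [-90.0, 0.0, 0.1]
wrist_force: [0.7, -0.2, -0.9]
opening: 0.663
```

Call:
carry_out(
  rows=[
    [[1, -4, 0], [0, 0, 0], 1],
    [[1, -4, 0], [0, 0, 0], 1],
    [[1, -4, 0], [0, 0, 0], 1],
    [[1, -4, 0], [0, 0, 0], 1],
    [[1, -4, 0], [0, 0, 0], 1],
    [[1, -4, 0], [0, 0, 0], 1],
    [[1, -4, 0], [0, 0, 0], 1],
    [[1, -3, 0], [0, 0, 0], 1],
  ],
)

```text
clock: 46.42
tcp_pos: [572.9, -239.1, 208.4]
eef_rot: [-90.0, 0.1, 0.0]
wrist_force: [-0.4, -0.2, -0.8]
opening: 0.66
```

Call:
carry_out(
  rows=[
    [[0.5, -3, 0], [0, 0, 0], 1],
    [[0, -2.5, 0], [0, 0, 0], 1],
    [[0, 0, 0], [0, 0, 0], 1],
    [[0, 0, 0], [0, 0, 0], 1],
  ],
)

```text
clock: 46.92
tcp_pos: [577.8, -292.1, 209.2]
eef_rot: [-90.0, 0.0, 0.1]
wrist_force: [-0.8, 0.1, -1.2]
opening: 0.655
```

Call:
carry_out(
  rows=[
    [[0.5, -0.3, -1], [0, 0, 0], 1],
    [[0.5, 0, -2], [0, 0, 0], 1],
    [[0, 0, -1.5], [0, 0, 0], 1],
    [[0, 0, -0.5], [0, 0, 0], 1],
    [[0, 0, 0], [0, 0, 0], 1],
    [[0, 0, 0], [0, 0, 0], 1],
  ],
)

```text
clock: 47.68
tcp_pos: [588.1, -295.6, 160.1]
eef_rot: [-90.0, -0.0, 0.1]
wrist_force: [0.0, 0.2, -2.1]
opening: 0.654
```

Run:
```python
from h import *
st=readout.sense();print(st['tcp_pos'],st['opening'])
t=snap('side','side22.png')
cv2.imwrite('pics/z29.png',cv2.resize(t['img'][260:400,410:550],None,fx=5,fy=4.2,interpolation=cv2.INTER_CUBIC))
x,y,z=st['tcp_pos']
print('A exp',rimb(t,(x,y),30,z+17,(410,260),(5,4.2)),'foot',rimb(t,(x,y),26,z-45,(410,260),(5,4.2)))
print('B exp',rimb(t,(587.5,-295.5),42,110,(410,260),(5,4.2)))
```

```text
[ 588.05219564 -295.60417176  160.05714633] 0.6544206657257174
A exp (array([290., 185.]), array([465., 308.])) foot (array([263., 272.]), array([408., 376.]))
B exp (array([215., 248.]), array([448., 416.]))
```

View pics/z29.png

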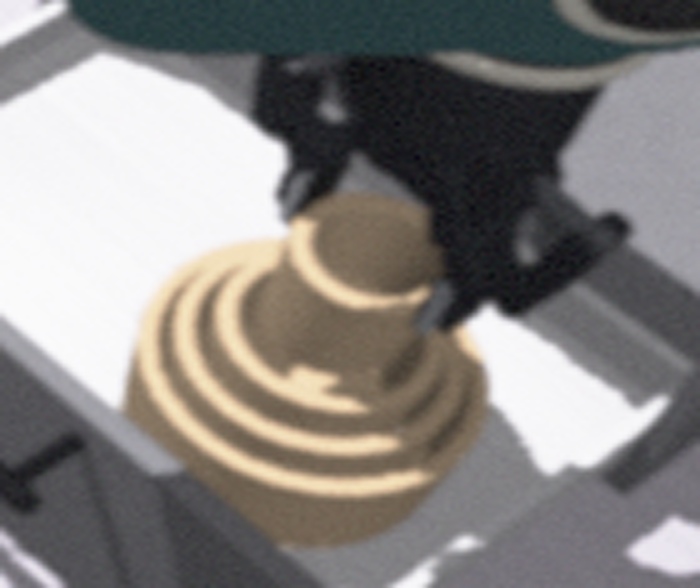

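Call:
carry_out(
  rows=[
    [[0, 0, -0.8], [0, 0, 0], 1],
    [[0, 0, -0.8], [0, 0, 0], 1],
    [[0, 0, -0.8], [0, 0, 0], 1],
    [[0, 0, -0.8], [0, 0, 0], 1],
    [[0, 0, -0.8], [0, 0, 0], 1],
    [[0, 0, -0.5], [0, 0, 0], 1],
    [[0, 0, 0], [0, 0, 0], 1],
    [[0, 0, 0], [0, 0, 0], 1],
  ],
)

```text
clock: 48.72
tcp_pos: [588.0, -295.5, 114.7]
eef_rot: [-90.0, -0.0, 0.1]
wrist_force: [0.5, 0.2, -2.1]
opening: 0.66
```

Call:
carry_out(
  rows=[
    [[0, 0, -0.3], [0, 0, 0], 1],
    [[0, 0, -0.2], [0, 0, 0], 1],
    [[0, 0, 0], [0, 0, 0], 1],
  ],
)

```text
clock: 49.1
tcp_pos: [587.9, -295.4, 109.2]
eef_rot: [-90.0, 0.0, 0.1]
wrist_force: [0.6, 1.1, -1.5]
opening: 0.657
```

Run:
```python
from h import *
st=readout.sense();print(st['tcp_pos'],st['opening'],st['wrist_force'])
t=snap('side','side23.png')
cv2.imwrite('pics/z30.png',cv2.resize(t['img'][260:400,410:550],None,fx=5,fy=4.2,interpolation=cv2.INTER_CUBIC))
```

```text
[ 587.89836478 -295.39117194  109.16250251] 0.6569867086304 [ 0.62639323  1.1000549  -1.47939526]
```

View pics/z30.png

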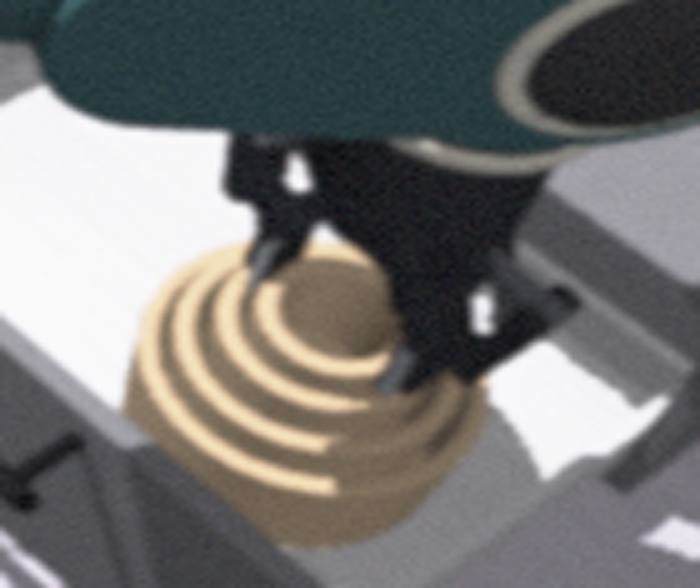

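Nearly seated; lower the last 2 mm and release.

Call:
carry_out(
  rows=[
    [[0, 0, -0.2], [0, 0, 0], 1],
    [[0, 0, -0.1], [0, 0, 0], 1],
    [[0, 0, 0], [0, 0, 0], 1],
  ],
)

```text
clock: 49.52
tcp_pos: [588.2, -295.5, 107.3]
eef_rot: [-90.0, -0.1, 0.1]
wrist_force: [-0.6, 1.7, 5.9]
opening: 0.653
```

Call:
carry_out(
  rows=[
    [[0, 0, 0], [0, 0, 0], 0.2],
    [[0, 0, 0], [0, 0, 0], 0.1],
    [[0, 0, 0], [0, 0, 0], 0.1],
    [[0, 0, 2], [0, 0, 0], 0],
    [[0, 0, 3], [0, 0, 0], 0],
    [[0, 2, 4], [0, 0, 0], 0],
    [[0, 4, 2], [0, 0, 0], 0],
    [[0, 4.5, 0], [0, 0, 0], 0.1],
  ],
)

```text
clock: 50.52
tcp_pos: [588.4, -189.9, 220.2]
eef_rot: [-90.1, -0.2, 0.0]
wrist_force: [-0.1, 0.2, -1.3]
opening: 0.897
```

Call:
carry_out(
  rows=[
    [[0, 4.5, 0], [0, 0, 0], 0.2],
    [[0, 4.5, 0], [0, 0, 0], 0.2],
    [[0, 4.5, 0], [0, 0, 0], 0.2],
    [[0, 4.5, 0], [0, 0, 0], 0.2],
  ],
)

```text
clock: 51.02
tcp_pos: [587.8, -9.0, 218.1]
eef_rot: [-90.0, -0.1, 0.1]
wrist_force: [-0.4, -0.6, -0.0]
opening: 0.798
```

Run:
```python
from h import *
st=readout.sense();print(st['tcp_pos'])
t=snap('side','side24.png')
s=snap('top','top24.png')
g=[cv2.resize(t['img'][260:400,410:550],(400,400),interpolation=cv2.INTER_CUBIC),cv2.resize(s['img'][160:270,440:550],(400,400),interpolation=cv2.INTER_CUBIC)]
cv2.imwrite('pics/z31.png',np.hstack(g))
cv2.imwrite('pics/z32.png',cv2.resize(s['img'][225:300,150:250],None,fx=8,fy=8,interpolation=cv2.INTER_CUBIC))
```

```text
[587.81297494  -9.04559883 218.14018143]
```

View pics/z31.png

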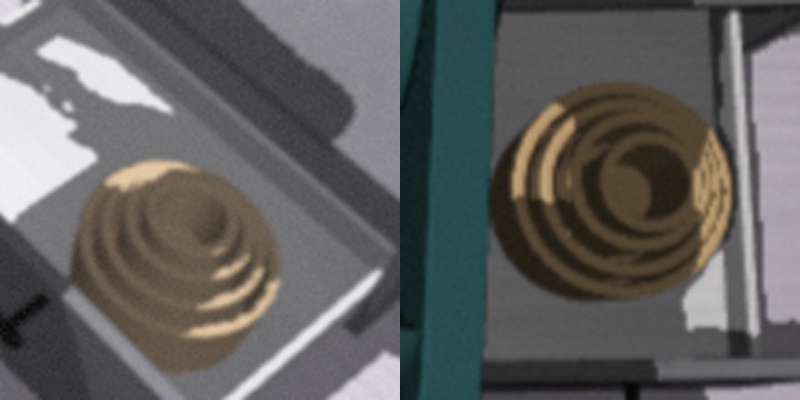

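View pics/z32.png

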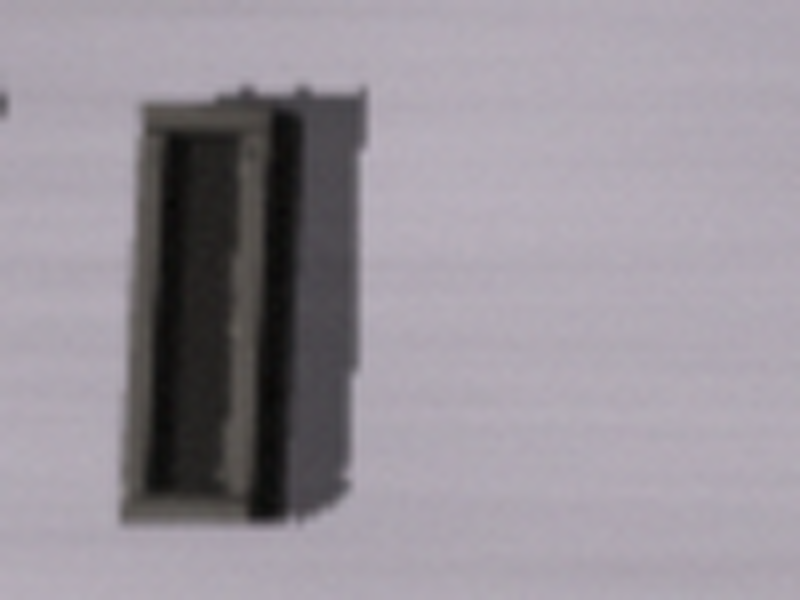

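Call:
carry_out(
  rows=[
    [[-0.5, 3, 0], [0, 0, 0], 0],
    [[-1, 4.5, 0], [0, 0, 0], 0],
    [[-1.2, 4.5, 0], [0, 0, 0], 0],
    [[-1.2, 4.5, 0], [0, 0, 0], 0],
    [[-1.2, 4.5, 0], [0, 0, 0], 0],
    [[-1.2, 4.5, 0], [0, 0, 0], 0],
    [[-1.2, 4.5, 0], [0, 0, 0], 0],
    [[-1.2, 4.5, 0], [0, 0, 0], 0],
  ],
)

```text
clock: 52.12
tcp_pos: [500.8, 335.5, 217.8]
eef_rot: [-90.0, -0.1, 0.0]
wrist_force: [0.7, -0.6, 0.1]
opening: 0.998
```

Call:
carry_out(
  rows=[
    [[-1.2, 4.5, -1], [0, 0, -1], 0],
    [[-1, 3, -3], [0, 0, 0], 0],
    [[-0.5, 2.1, -3], [0, 0, 0], 0],
    [[0, 0, -3], [0, 0, 0], 0],
    [[0, 0, -3], [0, 0, 0], 0],
    [[0, 0, 0], [0, 0, 0], 0],
    [[0, 0, 0], [0, 0, 0], 0],
  ],
)

```text
clock: 53.0
tcp_pos: [474.7, 430.7, 88.4]
eef_rot: [-89.9, -0.1, -1.0]
wrist_force: [-0.7, 0.5, 0.5]
opening: 1.0
```

Run:
```python
from h import *
st=readout.sense();print(st['tcp_pos'])
t=snap('side','side25.png')
cv2.imwrite('pics/z33.png',cv2.resize(t['img'][90:230,140:280],None,fx=5,fy=4.2,interpolation=cv2.INTER_CUBIC))
```

```text
[474.69058036 430.70329858  88.40152309]
```

View pics/z33.png

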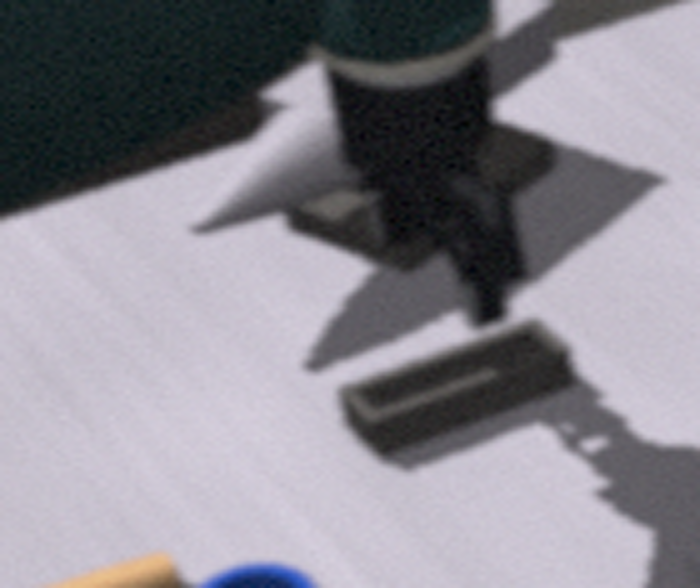

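Run:
```python
from h import *
t=eyes.snapshot('side')
f=lambda p:np.round((proj(t,p)-[140,90])*[5,4.2])
for p in [(474.7,388,101),(474.7,473,101),(474,431,32),(534,412,32),(534,450,32),(414,413,32),(414,451,32)]: print(p,f(p))
```

```text
(474.7, 388, 101) [487. 316.]
(474.7, 473, 101) [404. 241.]
(474, 431, 32) [459. 364.]
(534, 412, 32) [576. 344.]
(534, 450, 32) [539. 311.]
(414, 413, 32) [373. 418.]
(414, 451, 32) [338. 384.]
```

Call:
carry_out(
  rows=[
    [[0, 0, -2], [0, 0, 0], 0],
    [[0, 0, -2], [0, 0, 0], 0],
    [[0, 0, -1.5], [0, 0, 0], 0],
    [[0, 0, -1.2], [0, 0, 0], 0],
    [[0, 0, -0.8], [0, 0, 0], 0],
    [[0, 0, 0], [0, 0, 0], 0],
  ],
)

```text
clock: 53.85
tcp_pos: [473.8, 430.4, 10.8]
eef_rot: [-90.0, 0.0, -0.9]
wrist_force: [-0.0, 0.1, -0.1]
opening: 0.998
```

Call:
carry_out(
  rows=[
    [[0, 0, 0], [0, 0, 0], 1],
    [[0, 0, 0], [0, 0, 0], 1],
    [[0, 0, 0], [0, 0, 0], 1],
    [[0, 0, 0], [0, 0, 0], 1],
    [[0, 0, 0], [0, 0, 0], 1],
    [[0, 0, 0], [0, 0, 0], 1],
  ],
  squeeze=80,
)

```text
clock: 54.6
tcp_pos: [474.3, 430.9, 12.3]
eef_rot: [-89.9, -0.1, -0.9]
wrist_force: [-0.7, 0.5, 6.5]
opening: 0.423
```

Call:
carry_out(
  rows=[
    [[0, 0, 1], [0, 0, 0], 1],
    [[0, 0, 2], [0, 0, 0], 1],
    [[0, 0, 2], [0, 0, 0], 1],
    [[0, 0, 0], [0, 0, 0], 1],
  ],
)

```text
clock: 55.1
tcp_pos: [474.7, 431.2, 64.1]
eef_rot: [-89.9, -0.2, -0.9]
wrist_force: [0.4, -0.6, -5.2]
opening: 0.426
```

Run:
```python
from h import *
st=readout.sense();print(st['tcp_pos'])
t=snap('side','side26.png')
cv2.imwrite('pics/z34.png',cv2.resize(t['img'][90:230,140:280],None,fx=5,fy=4.2,interpolation=cv2.INTER_CUBIC))
```

```text
[474.74276903 431.23924835  64.13085699]
```

View pics/z34.png

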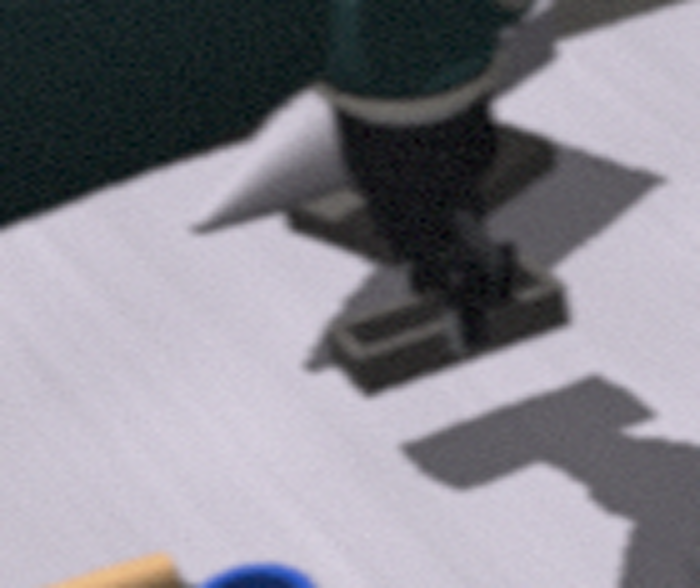

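Call:
carry_out(
  rows=[
    [[0, 0, 3], [0, 0, 0], 1],
    [[0, -1, 4], [0, 0, 0], 1],
    [[0.7, -2.5, 4], [0, 0, 0], 1],
    [[0.7, -4, 2.5], [0, 0, 0], 1],
    [[0.8, -4, 0], [0, 0, 0], 1],
    [[0.8, -4, 0], [0, 0, 0], 1],
    [[0.8, -4, 0], [0, 0, 0], 1],
    [[0.8, -4, 0], [0, 0, 0], 1],
  ],
)

```text
clock: 56.15
tcp_pos: [519.8, 194.2, 195.6]
eef_rot: [-90.0, 0.0, -0.9]
wrist_force: [1.1, 0.2, -4.4]
opening: 0.425
```

Call:
carry_out(
  rows=[
    [[0.8, -4, 0], [0, 0, 0], 1],
    [[0.8, -4, 0], [0, 0, 0], 1],
    [[0.8, -4, 0], [0, 0, 0], 1],
    [[0.8, -4, 0], [0, 0, 0.5], 1],
    [[0.8, -4, 0], [0, 0, 0.5], 1],
    [[0.8, -4, 0], [0, 0, 0.5], 1],
    [[0.8, -4, 0], [0, 0, 0.5], 1],
    [[0.7, -3.5, 0], [0, 0, 0], 1],
  ],
)

```text
clock: 57.15
tcp_pos: [582.8, -120.9, 195.5]
eef_rot: [-90.0, 0.1, 1.0]
wrist_force: [1.1, 0.8, -4.6]
opening: 0.424
```

Call:
carry_out(
  rows=[
    [[0.5, -2.5, 0], [0, 0, 0], 1],
    [[0, -1, 0], [0, 0, 0], 1],
    [[0, 0, 0], [0, 0, 0], 1],
    [[0, 0, 0], [0, 0, 0], 1],
  ],
)

```text
clock: 57.65
tcp_pos: [587.8, -153.6, 196.3]
eef_rot: [-90.0, 0.0, 1.1]
wrist_force: [0.2, 1.0, -4.1]
opening: 0.427
```

Run:
```python
from h import *
st=readout.sense();print(st['tcp_pos'],st['eef_rot'])
t=snap('side','side27.png');s=snap('top','top27.png')
```

```text
[ 587.7750632  -153.63905884  196.25148501] [-8.99842687e+01  6.37901655e-03  1.09445069e+00]
```

View pics/side27.png

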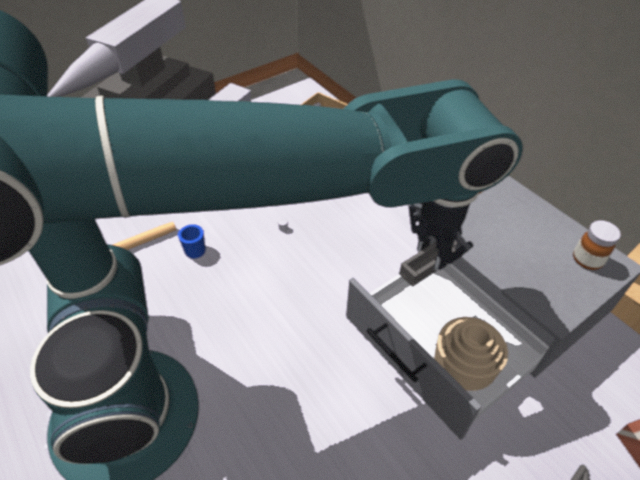

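View pics/top27.png

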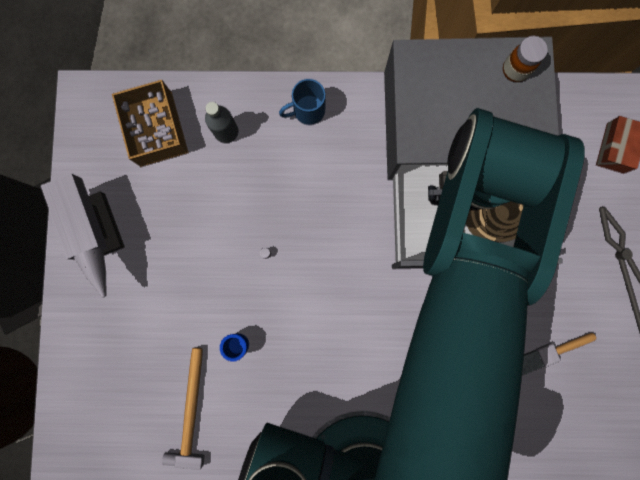

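Run:
```python
from h import *
t=eyes.snapshot('side')
f=lambda p:np.round((proj(t,p)-[140,90])*[5,4.2])
for dz in (100,120,140,160,180): print(dz,f((474.7,431,88+dz)),f((474.7,391,88+dz)))
```

```text
100 [424. 159.] [465. 194.]
120 [419. 130.] [461. 165.]
140 [413. 100.] [456. 135.]
160 [408.  69.] [451. 105.]
180 [403.  38.] [446.  74.]
```

Call:
carry_out(
  rows=[
    [[0, 0, -2], [0, 0, 0], 1],
    [[0, 0, -3], [0, 0, 0], 1],
    [[0, 0, -3], [0, 0, 0], 1],
    [[0, 0, -3], [0, 0, 0], 1],
    [[0, 0, -2.5], [0, 0, 0], 1],
    [[0, 0, -1.5], [0, 0, 0], 1],
    [[0, 0, -0.5], [0, 0, 0], 1],
    [[0, 0, 0], [0, 0, 0], 1],
  ],
)

```text
clock: 58.8
tcp_pos: [588.1, -154.5, 41.6]
eef_rot: [-90.0, -0.0, 1.1]
wrist_force: [0.6, 0.1, -4.2]
opening: 0.419
```

Call:
carry_out(
  rows=[
    [[0, 0, -0.3], [0, 0, 0], 1],
    [[0, 0, -0.2], [0, 0, 0], 1],
    [[0, 0, 0], [0, 0, 0], 1],
  ],
)

```text
clock: 59.18
tcp_pos: [587.9, -154.5, 36.4]
eef_rot: [-90.0, -0.0, 1.1]
wrist_force: [0.1, -1.3, -4.0]
opening: 0.43
```

Call:
carry_out(
  rows=[
    [[0, 0, -0.2], [0, 0, 0], 1],
    [[0, 0, -0.1], [0, 0, 0], 1],
    [[0, 0, 0], [0, 0, 0], 1],
  ],
)

```text
clock: 59.55
tcp_pos: [587.8, -154.4, 33.2]
eef_rot: [-90.0, 0.0, 1.1]
wrist_force: [-0.0, 1.0, -3.3]
opening: 0.425
```

Call:
carry_out(
  rows=[
    [[0, 0, -0.1], [0, 0, 0], 1],
    [[0, 0, -0.1], [0, 0, 0], 1],
    [[0, 0, 0], [0, 0, 0], 1],
  ],
)

```text
clock: 59.92
tcp_pos: [588.5, -154.5, 32.3]
eef_rot: [-90.0, -0.1, 1.1]
wrist_force: [-1.5, 1.5, 4.9]
opening: 0.421
```

Call:
carry_out(
  rows=[
    [[0, 0, 0], [0, 0, 0], 0.7],
    [[0, 0, 0], [0, 0, 0], 0.4],
    [[0, 0, 0], [0, 0, 0], 0.35],
    [[0, 0, 1], [0, 0, 0], 0.35],
    [[0, 0, 3], [0, 0, 0], 0.35],
    [[0, 0, 4], [0, 0, 0], 0.4],
    [[0, 0, 4], [0, 0, 0], 0.5],
    [[-1, 2, 4], [0, 0, 0], 0.7],
  ],
)

```text
clock: 60.92
tcp_pos: [577.8, -134.9, 193.3]
eef_rot: [-90.0, -0.0, 1.0]
wrist_force: [0.1, -0.5, 0.9]
opening: 0.31
```

Call:
carry_out(
  rows=[
    [[-2, 3, 2], [0, 0, -9], 0.7],
    [[-2, 4, 0], [0, 0, -9], 0.7],
    [[-2, 4, 0], [0, 0, -9], 0.7],
    [[-2, 4, 0], [0, 0, -9], 0.7],
    [[-2, 4, 0], [0, 0, -9], 0.7],
    [[-2, 3, 0], [0, 0, -9], 0.7],
  ],
)

```text
clock: 61.68
tcp_pos: [457.0, 86.8, 212.2]
eef_rot: [-90.0, -0.0, -53.2]
wrist_force: [-0.2, -0.2, -0.5]
opening: 0.297
```

Run:
```python
from h import *
st=readout.sense();print(st['tcp_pos'],st['eef_rot'])
t=snap('side','side28.png');s=snap('top','top28.png')
cv2.imwrite('pics/z35.png',cv2.resize(t['img'][200:440,340:600],None,fx=3,fy=2.5,interpolation=cv2.INTER_CUBIC))
cv2.imwrite('pics/z36.png',cv2.resize(s['img'][140:300,380:580],None,fx=4,fy=3.75,interpolation=cv2.INTER_CUBIC))
```

```text
[457.00184636  86.81627943 212.15334733] [-8.99526868e+01 -2.07812229e-02 -5.32145813e+01]
```

View pics/z35.png

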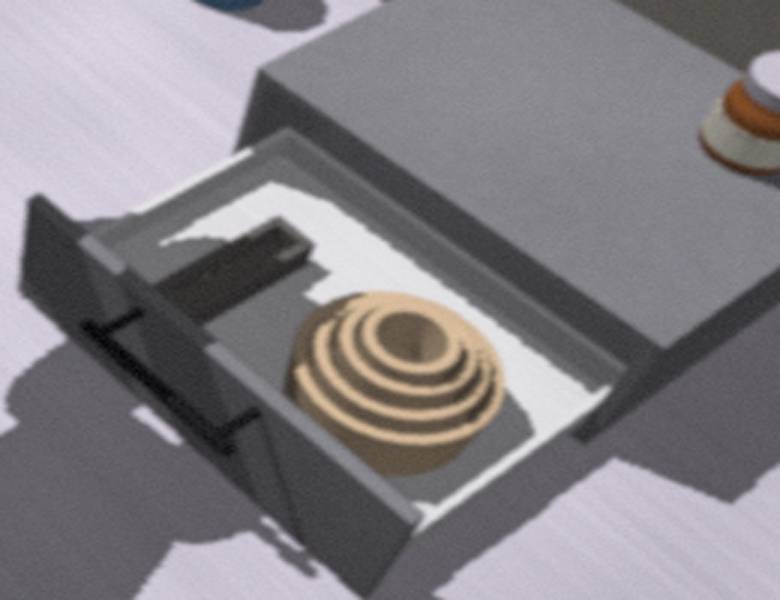

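View pics/z36.png

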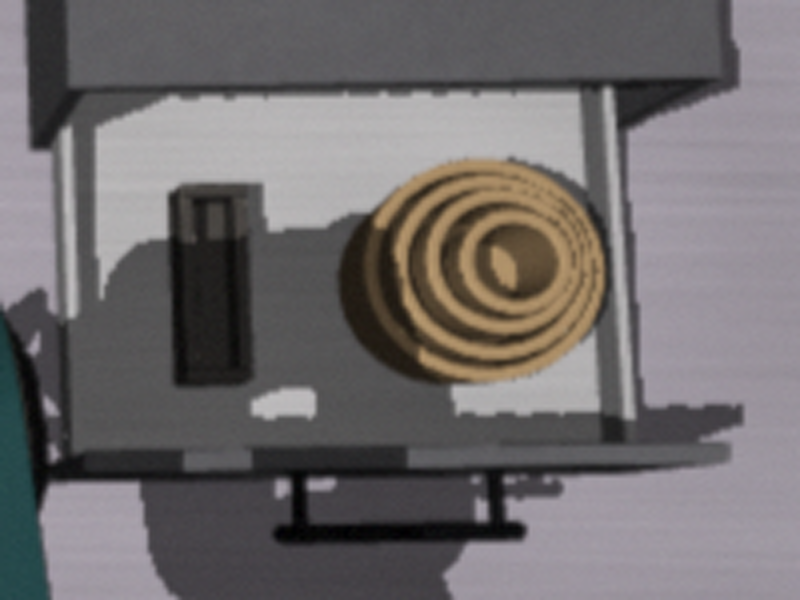

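Call:
carry_out(
  rows=[
    [[0, -3, 0], [0, 0, -9], 0.7],
    [[-0.5, -4.5, 0], [0, 0, -9], 0.7],
    [[-0.5, -4.5, 0], [0, 0, -9], 0.7],
    [[-0.5, -4.5, 0], [0, 0, -8.7], 0.7],
    [[-0.5, -4.5, 0], [0, 0, 0], 0.7],
    [[-0.3, -4.5, 0], [0, 0, 0], 0.7],
    [[0, -4, -1], [0, 0, 0], 0.7],
    [[0, -2.3, -2], [0, 0, 0], 0.7],
  ],
)

```text
clock: 62.78
tcp_pos: [434.7, -235.1, 182.1]
eef_rot: [-89.9, -0.1, -88.6]
wrist_force: [-0.1, 0.2, -0.3]
opening: 0.297
```

Call:
carry_out(
  rows=[
    [[0, 0, -2], [0, 0, 0], 0.7],
    [[0, 0, -1], [0, 0, 0], 0.7],
    [[0, 0, 0], [0, 0, 0], 0.7],
    [[0, 0, 0], [0, 0, 0], 0.7],
  ],
)

```text
clock: 63.28
tcp_pos: [435.3, -232.1, 152.2]
eef_rot: [-89.9, -0.0, -88.6]
wrist_force: [0.1, 0.4, 0.5]
opening: 0.301
```

Run:
```python
from h import *
st=readout.sense();print(st['tcp_pos'],st['eef_rot'])
t=snap('side','side29.png')
cv2.imwrite('pics/z37.png',cv2.resize(t['img'][200:440,300:560],None,fx=3,fy=2.5,interpolation=cv2.INTER_CUBIC))
```

```text
[ 435.28285686 -232.08747631  152.24179177] [-8.99430907e+01 -3.50027744e-02 -8.85775220e+01]
```

View pics/z37.png

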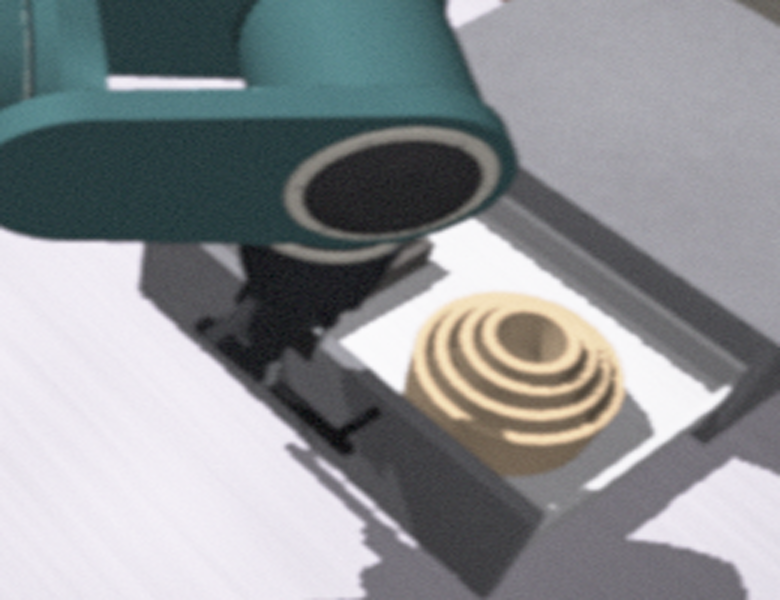

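Straddling the handle. Lower and grip.

Call:
carry_out(
  rows=[
    [[-0.1, 0, -1.5], [0, 0, 0], 0.7],
    [[0, 0, -1], [0, 0, 0], 0.7],
    [[0, 0, -1], [0, 0, 0], 0.7],
    [[0, 0, -0.8], [0, 0, 0], 0.7],
    [[0, 0, -0.6], [0, 0, 0], 0.7],
    [[0, 0, 0], [0, 0, 0], 0.7],
  ],
)

```text
clock: 64.08
tcp_pos: [433.8, -232.4, 101.9]
eef_rot: [-90.0, 0.0, -88.6]
wrist_force: [-0.3, 0.2, 0.5]
opening: 0.306
```

Call:
carry_out(
  rows=[
    [[0, 0, 0], [0, 0, 0], 0.85],
    [[0, 0, 0], [0, 0, 0], 0.9],
    [[0, 0, 0], [0, 0, 0], 1],
    [[0, 0, 0], [0, 0, 0], 1],
    [[0, 0, 0], [0, 0, 0], 1],
  ],
  squeeze=30,
)

```text
clock: 64.7
tcp_pos: [436.0, -232.5, 103.0]
eef_rot: [-89.7, -0.0, -88.6]
wrist_force: [22.8, -1.2, -9.7]
opening: 0.113
```

Call:
carry_out(
  rows=[
    [[0.3, 0, 0], [0, 0, 0], 1],
    [[0.5, 0, 0], [0, 0, 0], 1],
    [[0.8, 0, 0], [0, 0, 0], 1],
    [[1.1, 0, 0], [0, 0, 0], 1],
    [[1.3, 0.1, 0], [0, 0, 0], 1],
    [[1.4, 0, 0], [0, 0, 0], 1],
    [[1.4, 0, 0], [0, 0, 0], 1],
    [[1.4, 0.1, 0], [0, 0, 0], 1],
  ],
)

```text
clock: 65.7
tcp_pos: [516.7, -230.5, 102.9]
eef_rot: [-90.0, -0.0, -88.6]
wrist_force: [-2.0, -2.1, 5.8]
opening: 0.111
```

Call:
carry_out(
  rows=[
    [[1.4, 0, 0], [0, 0, 0], 1],
    [[1.4, 0, 0], [0, 0, 0], 1],
    [[1.4, 0, 0], [0, 0, 0], 1],
    [[1.4, 0.1, 0], [0, 0, 0], 1],
    [[1.3, 0, 0], [0, 0, 0], 1],
    [[1.1, 0, 0], [0, 0, 0], 1],
    [[0.9, 0, 0], [0, 0, 0], 1],
    [[0.7, 0.1, 0], [0, 0, 0], 1],
  ],
)

```text
clock: 66.7
tcp_pos: [612.8, -228.1, 102.9]
eef_rot: [-90.0, 0.0, -88.6]
wrist_force: [-2.6, 0.7, 6.0]
opening: 0.115
```

Call:
carry_out(
  rows=[
    [[0.5, 0, 0], [0, 0, 0], 1],
    [[0.3, 0, 0], [0, 0, 0], 1],
    [[0, 0, 0], [0, 0, 0], 1],
    [[0, 0, 0], [0, 0, 0], 1],
  ],
)

```text
clock: 67.2
tcp_pos: [620.7, -228.0, 102.9]
eef_rot: [-89.9, 0.0, -88.6]
wrist_force: [1.0, 6.0, 5.7]
opening: 0.114
```

Call:
carry_out(
  rows=[
    [[0.3, 0, 0], [0, 0, 0], 1],
    [[0.3, 0, 0], [0, 0, 0], 1],
    [[0.3, 0, 0], [0, 0, 0], 1],
    [[0.2, 0, 0], [0, 0, 0], 1],
    [[0, 0, 0], [0, 0, 0], 1],
  ],
)

```text
clock: 67.82
tcp_pos: [631.7, -227.7, 102.9]
eef_rot: [-89.9, 0.1, -88.6]
wrist_force: [1.3, 7.2, 5.3]
opening: 0.115
```

Call:
carry_out(
  rows=[
    [[0.2, 0, 0], [0, 0, 0], 1],
    [[0.2, 0, 0], [0, 0, 0], 1],
    [[0, 0, 0], [0, 0, 0], 1],
  ],
)

```text
clock: 68.2
tcp_pos: [635.7, -227.6, 102.9]
eef_rot: [-89.9, 0.1, -88.6]
wrist_force: [1.3, 7.9, 6.7]
opening: 0.111
```

Call:
carry_out(
  rows=[
    [[0.2, 0, 0], [0, 0, 0], 1],
    [[0.1, 0, 0], [0, 0, 0], 1],
    [[0, 0, 0], [0, 0, 0], 1],
  ],
)

```text
clock: 68.58
tcp_pos: [636.3, -227.6, 102.8]
eef_rot: [-90.3, 0.1, -88.6]
wrist_force: [-23.9, 10.8, 16.6]
opening: 0.115
```

Call:
carry_out(
  rows=[
    [[-0.1, 0, 0], [0, 0, 0], 1],
    [[0, 0, 0], [0, 0, 0], 0.8],
    [[0, 0, 0], [0, 0, 0], 0.75],
    [[0, 0, 0], [0, 0, 0], 0.72],
    [[0, 0, 0], [0, 0, 0], 0.72],
  ],
)

```text
clock: 69.2
tcp_pos: [637.0, -228.5, 102.2]
eef_rot: [-90.0, -0.0, -88.6]
wrist_force: [-0.2, 0.5, -0.7]
opening: 0.279
```

Call:
carry_out(
  rows=[
    [[0, 0, 1], [0, 0, 0], 0.72],
    [[0, 0, 2], [0, 0, 0], 0.72],
    [[0, 0, 3], [0, 0, 0], 0.72],
    [[0, 0, 4], [0, 0, 0], 0.72],
    [[-2, 4, 2], [0, 0, 0], 0.72],
    [[-2, 4.5, 0], [0, 0, 0], 0.72],
    [[-2, 4.5, 0], [0, 0, 0], 0.72],
    [[-2, 4.5, 0], [0, 0, 0], 0.72],
  ],
)

```text
clock: 70.2
tcp_pos: [556.2, -52.2, 224.2]
eef_rot: [-89.9, -0.0, -88.7]
wrist_force: [0.5, -0.1, 1.1]
opening: 0.282
```

Call:
carry_out(
  rows=[
    [[-1, 4.5, 0], [0, 0, 0], 0.72],
    [[-1, 4.5, 0], [0, 0, 0], 0.72],
    [[-1, 4.5, 0], [0, 0, 0], 0.72],
    [[0, 4, 0], [0, 0, 0], 0.72],
    [[0, 0, 0], [0, 0, 0], 0.72],
  ],
)

```text
clock: 70.82
tcp_pos: [526.7, 123.7, 224.1]
eef_rot: [-89.9, 0.0, -88.5]
wrist_force: [-0.5, 0.2, 0.4]
opening: 0.283
```

Run:
```python
from h import *
st=readout.sense();print(st['tcp_pos'],st['clock'])
t=snap('side','side30.png');s=snap('top','top30.png')
cv2.imwrite('pics/z38.png',cv2.resize(t['img'][170:370,400:640],None,fx=3,fy=3,interpolation=cv2.INTER_CUBIC))
a=cv2.imread('pics/top0.png')[20:220,370:600];b=s['img'][20:220,370:600]
cv2.imwrite('pics/z39.png',cv2.resize(np.hstack([a,b]),None,fx=1.7,fy=1.7))
```

```text
[526.69502219 123.65308541 224.07686518] 70.825
```

View pics/z38.png

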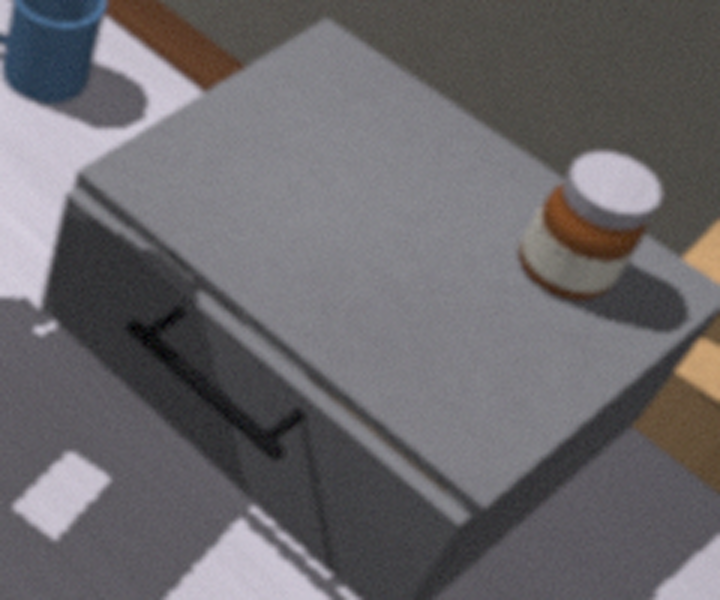

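View pics/z39.png

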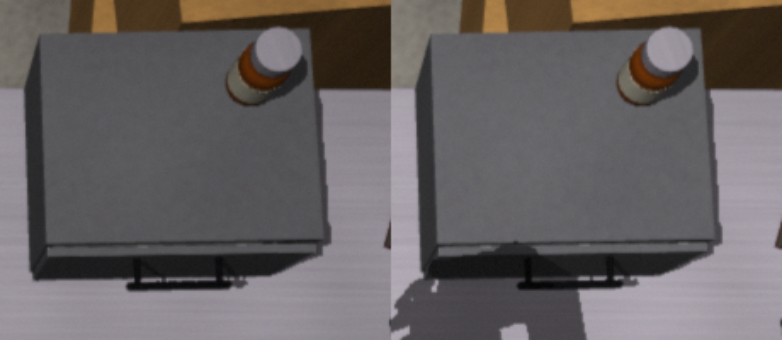

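View pics/top30.png

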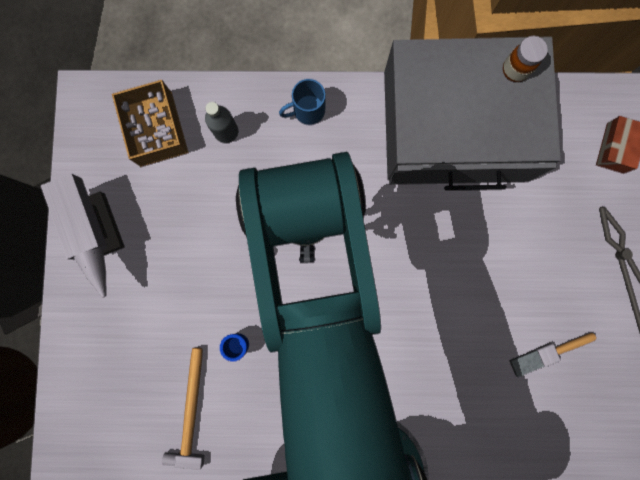

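Run:
```python
from h import *
print(order.finish_job())
```

```text
the job is handed in; nothing more can be done
None
```

I opened the drawer to its stop and put all four crucibles and the one mould on the bench away in it. I then pushed the drawer home and handed the job in at about 71 s. The hand-in gave no verdict.

- **Crucibles:** they are nested D, C, B, A, standing upright on the right side of the drawer.
- **Mould:** it lies flat with its open side up on the drawer floor, left of the crucibles. No second mould showed in either camera.
- **Before closing:** both cameras showed the four rims stepped evenly and roughly concentric, with the mould flat and clear of them.
- **After closing:** the push met the home stop at about 24 N. The cabinet and handle then matched the first pictures from both cameras. The gripper was clear of everything, and the blue look-alike stayed where it was. I could not see the contents once the drawer was shut.
- **Disagreements:**
  - The two cameras and the arm's own reading differed by up to 5 mm on where crucible D stood. I used a value between them.
  - Crucible B hung about 4 mm off in the grip. I corrected that before lowering it, and it went in freely.

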